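Plate the visitor's biscuits and put the tin back in the tea caddy

TASK

Lay all the biscuits from the orange platter flat on the white saucer in one neat stack in its middle, all the plain ones first and the chocolate ones on top. Then open a gap between the red and green tea tins by pushing the row apart within the caddy tray, and slide the biscuit tin upright into that gap, square and in line, and close the row up again from both ends so that the five tins stand snugly side by side. Keep all the tea tins upright and in the row, and leave the water bottle, tea cup and phone where they are.

Things in the scene. Friction and masses are not known exactly. Their poses are not given: they have to be found in the camera images.
- saucer: white round saucer standing loose on the table, 140 mm across at the rim and 13 mm high; flat well 100 mm across whose floor is 6 mm above the table; origin at the centre of its underside, z up
- platter: flat orange rectangular serving platter on which the biscuits lie at the start, 210 (x) by 270 (y) mm, fixed to the table; its top face is 6 mm above the table and its decorative edging rises to 8 mm; origin at the centre of its underside
- plain1: plain golden biscuit, a rigid disc 50 mm in diameter and 10 mm thick, 16 g, lying flat; origin at the centre of its underside, z up; may be absent (3 or 4 plain biscuits are there)
- plain2: plain golden biscuit, a rigid disc 50 mm in diameter and 10 mm thick, 16 g, lying flat; origin at the centre of its underside, z up; may be absent (3 or 4 plain biscuits are there)
- plain3: plain golden biscuit, a rigid disc 50 mm in diameter and 10 mm thick, 16 g, lying flat; origin at the centre of its underside, z up; may be absent (3 or 4 plain biscuits are there)
- plain4: plain golden biscuit, a rigid disc 50 mm in diameter and 10 mm thick, 16 g, lying flat; origin at the centre of its underside, z up; may be absent (3 or 4 plain biscuits are there)
- choc1: dark chocolate biscuit, a rigid disc 50 mm in diameter and 10 mm thick, 16 g, lying flat; origin at the centre of its underside, z up; may be absent (1 or 2 chocolate biscuits are there)
- choc2: dark chocolate biscuit, a rigid disc 50 mm in diameter and 10 mm thick, 16 g, lying flat; origin at the centre of its underside, z up; may be absent (1 or 2 chocolate biscuits are there)
- caddy: dark wooden caddy tray fixed to the table that holds the row of tea tins; the row runs along its y axis. Floor 76 (x) by 290 (y) mm, top face 4 mm above the table; end walls 8 mm thick and 45 mm high stand at y = +-141 mm, so the inner length is 274 mm; a lip 10 mm high runs along the back at x = +38 to +44 mm; the front (-x, towards the robot) is open. Origin at the centre of its underside; the tins stand within 3 mm of x = 0
- tin_blue: blue tea tin with cream labels and a cream lid bearing a blue square, upright box 56 (x) by 44 (y) by 85 (z) mm, 160 g, standing loose on the caddy tray in the row; origin at the centre of its underside. At the start the four tins stand about 1 mm apart with 41 to 54 mm free at each end of the row; red and green are the two in the middle, in either order, blue and yellow the outer ones
- tin_red: red tea tin with cream labels and a cream lid bearing a red square, upright box 56 (x) by 44 (y) by 85 (z) mm, 160 g, standing loose on the caddy tray in the row; origin at the centre of its underside. At the start the four tins stand about 1 mm apart with 41 to 54 mm free at each end of the row; red and green are the two in the middle, in either order, blue and yellow the outer ones
- tin_green: green tea tin with cream labels and a cream lid bearing a green square, upright box 56 (x) by 44 (y) by 85 (z) mm, 160 g, standing loose on the caddy tray in the row; origin at the centre of its underside. At the start the four tins stand about 1 mm apart with 41 to 54 mm free at each end of the row; red and green are the two in the middle, in either order, blue and yellow the outer ones
- tin_yellow: yellow tea tin with cream labels and a cream lid bearing a yellow square, upright box 56 (x) by 44 (y) by 85 (z) mm, 160 g, standing loose on the caddy tray in the row; origin at the centre of its underside. At the start the four tins stand about 1 mm apart with 41 to 54 mm free at each end of the row; red and green are the two in the middle, in either order, blue and yellow the outer ones
- biscuit_tin: biscuit tin: upright steel box with an orange lid and orange labels bearing a biscuit, 56 by 56 by 95 (z) mm, 150 to 310 g, most of it in the lowest third, standing on the table in front of the caddy at the start; origin at the centre of its underside, z up
- water_bottle: bystander: clear water bottle with a teal cap and label, 60 mm across, 190 mm high; origin at the centre of its underside
- tea_cup: bystander: white tea cup with a handle, 76 mm across, 65 mm high; origin at the centre of its underside
- phone: bystander: black phone lying flat, 150 by 72 by 9 mm; origin at the centre of its underside
There are look-alikes about, which are no part of the job. Leave any pink look-alike of the tin_red alone.

How it is judged:
By the outcome, as a careful person would: the job done as asked, in the order asked, and still so for the second after the job is handed in, with the robot touching nothing.
Of plain1, plain2, plain3, plain4 only 3 to 4 are there at a start; the rules pass over those that are not, and their reading is None.
Of choc1, choc2 only 1 to 2 are there at a start; the rules pass over those that are not, and their reading is None.
At some moment in a run one of biscuit_tin may be knocked a few centimetres aside while the robot is not near it.
Once in a run the grip may slacken for a moment while it holds something.
It also fails if it takes over 208 s, if anything falls off the work surface, if the arm or the gripper's body presses on something with over 40 N, if the wrist force passes 120 N, or if a joint passes its speed limit or range.

ROBOT

A 6-joint arm with a two-finger parallel gripper is mounted at the origin on the work surface. World frame = base frame: x ahead of the robot, y to its left, z up, the work surface at z = 0. Lengths are in mm, angles in rad, forces in N, time in s.
With the tool pointing down it reaches from about 350 to 725 mm from the base axis. Payload 4.3 kg.
Tool frame: the origin (TCP) lies on the mounting face of the last link; the fingertips stand 173 mm ahead of it and the grasp point (between the pads) lies 155 mm ahead of it; y points along the fingers, z is the direction in which the jaws open and shut, and the axes are right-handed (so a half turn about y gives the same grasp; the last joint's range is limited). The gripper opens to 85 mm and grips with 20 to 120 N. Pads are 22 mm wide; open, the fingers measure 114 mm over their backs; the gripper's body (76 mm by 85 mm) begins 54 mm behind the grasp point. The pads swing forward as they close: fully open they stand 13 mm farther back than shut.
Start: joints at [1.094, 0.377, 0.081, 1.274, 0, 1.46], TCP at [206.214, 536.771, 404.729] pointing down, gripper open.
Joint ranges: [-2.72, 2.72], [-0.84, 1.66], [-1.02, 1.22], [-1.77, 2.12], [-1.37, 1.28], [-3.14, 3.14]. Speed limits (rad/s): [2.57, 2.57, 3.14, 3.14, 3.14, 3.14].

INTERFACE

Orientations are given as a unit quaternion [x, y, z, w].
In Python, from rig import * gives the robot as it stands.
- The arm moves only by the tool arm_command, never from a script. Its argument "targets" is a list of rows, each an object with "linear": the shift along the tool's x, y, z in units of 0.6 m (1.0 is 0.6 m), a list of three; "rotation": the turn, a rotation vector about the tool's x, y, z in units of 45 degrees (1.0 is 45 degrees), a list of three; "grip": the closure, from -1 (fully open) to 1 (shut). A call has 1 to 20 rows; each row shifts and turns the commanded pose from where the row before left it, along the tool's axes as they then stand; what a row does not reach is not made up. A row lasts 1/8 s, in which the tool goes at most 62.5 mm and 10.7 degrees, less where a joint would pass 70% of its speed; a pose out of reach is approached as far as the arm can. A call with a number of a shift or a turn outside -1 to 1 is refused whole. A call with a gripper value outside its range is refused whole. The fingers move at their own pace and stop on an object; the grip force is fixed at half the most. Time passes only in rows, so rows that do not move let the fingers close. It gives the time, the measured TCP pose, the force and the opening at its end, in the units of the state.
- state(): the state, without advancing time (a new reading comes with each control period).
- snapshot(name): name is "scene" or "top" or "wrist"; returns the picture (384x512x3 uint8, red, green, blue); there is no depth.
- calibration(name): a dict with "intrinsics" (3x3 intrinsics, pixels), "origin" and "rotation" of the camera in the world. Camera axes: x right, y up, looking along -z (the intrinsics and any distortion apply to the point x, -y, -z); pixel columns grow to the right and rows downward; lengths in mm; the calibration is good to about 2 mm. The wrist camera is an equidistant fisheye: a pixel r from the principal point sees the ray r / f radians off the axis. A picture is of the moment at which its call begins: read the wrist's pose just before it. calibration takes no time and is no camera call; for the wrist camera it gives the pose at the moment of the call.
- job_done(): hands the job in, once; it reports no verdict.
The state is a dict: "clock": time; "joints": joint angles; "qd": joint speeds; "effort": joint torques, N m; "position": TCP position; "ee_rot": TCP orientation; "force": force on the tool from outside, world axes, zero at the start; "moment": the same for the moment, N m; "gripper_width": opening from 0.0 (shut) to 1.0 (fully open).
Only numpy, scipy, OpenCV 4.12 (cv2) and the standard library are available. Lean on these libraries where they do the work, as an engineer would, in place of code of your own. Each camera call takes 0.05 s, during which the arm holds its last target. There are 200 camera calls.

## Working session

There is one attempt and no reset: what is moved stays moved. The work goes in short steps, Python scripts to look and compute and a tool call to move; the robot and the scene stay as the last step left them, time stands still between calls to the robot, and variables do not carry over. Pictures are saved under pics/ and viewed, about 12 in all and at most 16, crops included, and the job is handed in when it is done.

Besides the shell and the picture viewer there is one more tool, called after "Call:" by a JSON object that holds its "name" and its "arguments", one argument or row to a line. arm_command: Moves the arm, as the interface text tells. Shifts and turns lie within -1 to 1; 1 stands for 0.6 m of shift or 45 degrees of turn. Its arguments: {"type":"object","properties":{"targets":{"type":"array","items":{"type":"object","properties":{"linear":{"type":"array","items":{"type":"number","minimum":-1,"maximum":1}},"rotation":{"type":"array","items":{"type":"number","minimum":-1,"maximum":1}},"grip":{"type":"number"}}}}},"required":["targets"]}

```bash
ls; mkdir -p pics; python3 - <<'E'
from rig import *
import cv2,numpy as np
s=state();print(s)
for n in("scene","top"):
    im=snapshot(n);cv2.imwrite(f"pics/{n}0.png",im[:,:,::-1])
    c=calibration(n);print(n,c)
a=cv2.imread("pics/scene0.png");b=cv2.imread("pics/top0.png")
cv2.imwrite("pics/top0b.png",cv2.resize(b,(800,600),interpolation=cv2.INTER_CUBIC))
print(calibration("wrist"))
E
```

```text
pics
{'clock': 0.0, 'joints': array([1.09367477e+00, 3.78087024e-01, 7.96413841e-02, 1.27441357e+00,
       1.57060546e-05, 1.46046533e+00]), 'qd': array([-0.00136807,  0.00211555,  0.00107555,  0.00026585, -0.00131206,
       -0.00180476]), 'effort': array([-1.45081423e-03, -4.63606417e+01,  2.69872284e+01,  2.08843115e-02,
       -3.38898769e-05,  6.77720195e-06]), 'position': array([206.07759011, 536.48118978, 403.75283801]), 'ee_rot': array([ 0.69594484, -0.12917074,  0.12873779, -0.69455185]), 'force': array([0.85665102, 0.58203402, 0.18771158]), 'moment': array([-0.00215634, -0.02482673,  0.06039347]), 'gripper_width': 0.9958964294547766}
scene {'intrinsics': array([[468.09612121,   0.        , 256.54436174],
       [  0.        , 468.09612121, 186.28257736],
       [  0.        ,   0.        ,   1.        ]]), 'origin': array([1251.01537202, -670.84419115,  654.70235341]), 'rotation': array([0.45114483, 0.18459697, 0.32799581, 0.80920396])}
top {'intrinsics': array([[443.66873879,   0.        , 246.92047273],
       [  0.        , 443.66873879, 192.66099127],
       [  0.        ,   0.        ,   1.        ]]), 'origin': array([ 314.05252699,   22.88404947, 1313.87173005]), 'rotation': array([-0.05984751,  0.07044514,  0.70426322, -0.70389564])}
{'intrinsics': array([[297.31863964,   0.        , 251.68646375],
       [  0.        , 297.31863964, 191.39373458],
       [  0.        ,   0.        ,   1.        ]]), 'origin': array([138.36995513, 562.98305149, 373.24053106]), 'rotation': array([-0.12064714, -0.08247801,  0.55999413,  0.81550489])}
```

View pics/top0b.png

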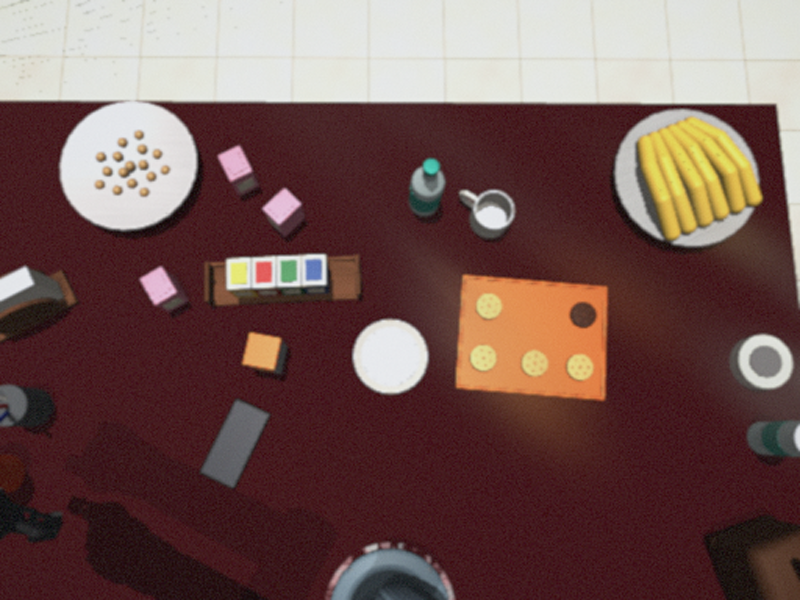

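View pics/scene0.png

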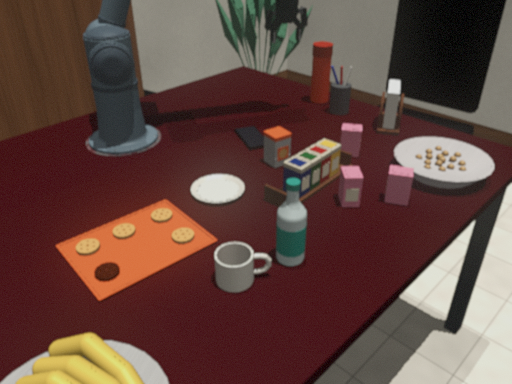

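```bash
cat > h.py <<'E'
from rig import *
import cv2,numpy as np
from scipy.spatial.transform import Rotation as R
def ray(c,px,fish=False):
    K=c["intrinsics"];p=(np.atleast_2d(px)-[K[0,2],K[1,2]])/K[0,0]
    if fish:
        r=np.linalg.norm(p,axis=1,keepdims=True)+1e-9
        d=np.c_[p/r*np.sin(r),np.cos(r)]
    else: d=np.c_[p,np.ones(len(p))]
    d=d*[1,-1,-1]
    return R.from_quat(c["rotation"]).apply(d)
def onz(c,px,z,fish=False):
    d=ray(c,px,fish);o=c["origin"]
    return (o+d*((z-o[2])/d[:,2])[:,None])[:,:2]
def grab(n,save=None):
    c=calibration(n);im=snapshot(n)[:,:,::-1].copy()
    if save: cv2.imwrite(save,im)
    return c,im
def blobs(mask,amin=15):
    n,l,s,ce=cv2.connectedComponentsWithStats(mask.astype(np.uint8))
    return [(ce[i],s[i,4],l==i) for i in range(1,n) if s[i,4]>=amin]
def go(tgt,yaw=None,grasp=True):
    """print tool-frame shift (units) to bring grasp point to tgt (world mm), jaws axis at yaw deg, tool down"""
    s=state();T=R.from_quat(s["ee_rot"]);p=np.array(s["position"])
    down=np.array([0,0,-1.])
    if yaw is None: T2=T
    else:
        best=None
        for k in(0,180):
            a=np.radians(yaw+k);z=np.array([np.cos(a),np.sin(a),0]);x=np.cross(down,z)
            c=R.from_matrix(np.c_[x,down,z]);m=(T.inv()*c).magnitude()
            if best is None or m<best[0]:best=(m,c)
        T2=best[1]
    tp=np.array(tgt)+[0,0,155.]
    print("pos",p.round(1),"lin",(T.inv().apply(tp-p)/600).round(4),"rot",((T.inv()*T2).as_rotvec()/np.radians(45)).round(3),
      "lin-after-rot",(T2.inv().apply(tp-p)/600).round(4),"t",round(s["clock"],1),"w",round(s["gripper_width"],3))
E
python3 - <<'E'
from h import *
im=cv2.imread("pics/top0.png");c=calibration("top")
hsv=cv2.cvtColor(im,cv2.COLOR_BGR2HSV);H,S,V=[hsv[...,i].astype(int) for i in range(3)]
yy,xx=np.mgrid[:384,:512]
pl=(xx>295)&(xx<390)&(yy>178)&(yy<256)
print(R.from_quat(state()["ee_rot"]).as_matrix().round(2))
m=pl&(H>19)&(H<35)&(V>120)
for ce,a,_ in blobs(m):print("plain",ce.round(1),a,onz(c,ce,16).round(1))
m=pl&(V<90)
for ce,a,_ in blobs(m):print("choc",ce.round(1),a,onz(c,ce,16).round(1))
m=(S<60)&(V>150)&(xx>220)&(xx<280)&(yy>198)&(yy<258)
for ce,a,k in blobs(m,100):
    print("saucer",ce.round(1),a,onz(c,ce,12).round(1))
reg=(xx>130)&(xx<232)&(yy>155)&(yy<245)
for n,lo,hi,z in(("yellow",22,35,89),("red",0,6,89),("red",174,180,89),("green",50,80,89),("blue",100,130,89),("orange",9,18,95)):
    m=reg&(H>=lo)&(H<=hi)&(S>100)&(V>90)
    for ce,a,k in blobs(m,20):
        q=cv2.minAreaRect(np.argwhere(k)[:,::-1].astype(np.float32))
        bx=onz(c,cv2.boxPoints(q),z)
        print(n,ce.round(1),a,onz(c,ce,z).round(1),np.degrees(np.arctan2(*(bx[1]-bx[0])[::-1])).round(1),np.linalg.norm(np.diff(bx,axis=0),axis=1).round(0))
# pinks, bottle, cup
m=(xx>80)&(xx<200)&(yy>85)&(yy<205)&((H>150)&(H<172))&(S>30)&(V>150)
for ce,a,k in blobs(m,40):print("pink",ce.round(1),a,onz(c,ce,85).round(0))
m=(xx>250)&(xx<300)&(yy>95)&(yy<130)&(H>75)&(H<95)&(S>120)&(V>100)
for ce,a,k in blobs(m,20):print("cap",ce.round(1),a,onz(c,ce,190).round(0))
# caddy corners (from view)
for p in((131,190.0),(132,195),(229,190)):print("caddy px",p,onz(c,p,4).round(0))
print("cup",onz(c,(315,137),65).round(0))
E
```

```text
[[ 0.93 -0.    0.36]
 [-0.36 -0.    0.93]
 [-0.   -1.   -0.  ]]
plain [312.3 195.5] 200 [[ 548.  -191.7]]
plain [308.6 228.6] 211 [[ 449. -178.]]
plain [341.4 232. ] 191 [[ 439.1 -274.2]]
plain [370.4 234.4] 195 [[ 431.9 -359.4]]
choc [375.2 179.7] 74 [[ 596.3 -382.7]]
choc [373.5 201.9] 92 [[ 528.7 -373.8]]
choc [388.8 235. ] 60 [[ 430.1 -413.5]]
choc [304.2 252.8] 98 [[ 378.4 -163.1]]
saucer [249.4 227.7] 1785 [[452.2  -4.2]]
yellow [152.  174.5] 108 [[594.6 271.9]] -89.9 [23. 32. 22.]
red [168.2 173.7] 118 [[597.  226.4]] -89.9 [25. 35. 25.]
green [184.1 173.1] 69 [[598.8 181.8]] 1.4 [29. 20. 29.]
blue [200.3 172.1] 95 [[601.7 136. ]] -89.9 [23. 32. 23.]
orange [220.3 177. ] 466 [[586.2  79.2]] -82.5 [51. 80. 51.]
orange [131.6 180.4] 39 [[576.2 327. ]] -89.9 [ 3. 66.  3.]
orange [142.  183.4] 248 [[567.5 297.6]] -84.8 [42. 78. 42.]
orange [167.2 224.4] 507 [[452.6 223.9]] -10.0 [63. 63. 63.]
pink [149.9 104.2] 298 [[806. 287.]]
pink [179.9 131.6] 306 [[722. 197.]]
pink [100.9 182.4] 332 [[572. 415.]]
cap [275.6 106.2] 80 [[759. -71.]]
caddy px (131, 190.0) [[566. 350.]]
caddy px (132, 195) [[551. 346.]]
caddy px (229, 190) [[567.  57.]]
cup [[ 714. -197.]]
```

Call:
{"name": "arm_command", "arguments": {
  "targets": [
    {"rotation":[0,0.2189,0]},
    {"rotation":[0,0.2189,0]},
    {"rotation":[0,0.2189,0]},
    {"rotation":[0,0.2189,0]},
    {"rotation":[0,0.2189,0]},
    {"rotation":[0,0.2189,0]},
    {"rotation":[0,0.2189,0]},
    {"linear":[0.075,0,0.036]},
    {"linear":[0.075,0,0.036]},
    {"linear":[0.075,0,0.036]},
    {"linear":[0.075,0,0.036]},
    {"linear":[0.075,0,0.036]},
    {"linear":[0.075,0,0.036]},
    {"linear":[0.075,0,0.036]},
    {"linear":[0.075,0,0.036]},
    {"linear":[0.075,0,0.036]},
    {"linear":[0.075,0,0.036]},
    {"linear":[0.075,0,0.036]},
    {"linear":[0.075,0,0.036]},
    {"linear":[0.075,0,0.036]}
  ]
}}

```text
validation failed for argument at $.ta...
```

```bash
python3 - <<'E'
from h import *
print(state()["joints"].round(2))
go([548,-192,130],0)
c,im=grab("wrist","pics/w1.png")
cv2.imwrite("pics/w1b.png",cv2.resize(im,(800,600)))
E
```

```text
[ 1.09  0.38  0.08  1.27 -0.    1.46]
pos [206.1 536.5 403.8] lin [ 0.9674  0.1996 -0.9287] rot [2.000e-03 1.533e+00 1.000e-03] lin-after-rot [1.2142 0.1981 0.5699] t 0.1 w 1.003
```

View pics/w1b.png

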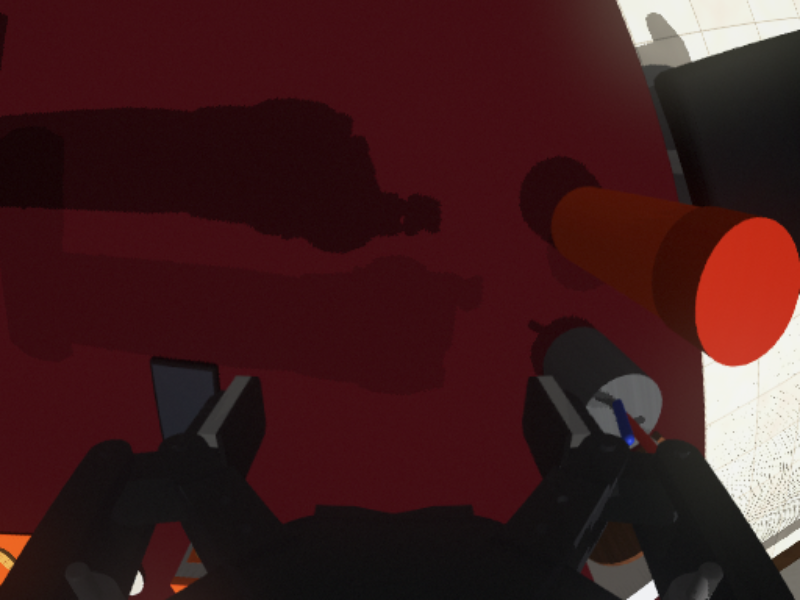

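Call:
{"name": "arm_command", "arguments": {
  "targets": [
    {"linear":[0.058,0,-0.056],"rotation":[0,0,0],"grip":-1},
    {"linear":[0.058,0,-0.056],"rotation":[0,0,0],"grip":-1},
    {"linear":[0.058,0,-0.056],"rotation":[0,0,0],"grip":-1},
    {"linear":[0.058,0,-0.056],"rotation":[0,0,0],"grip":-1},
    {"linear":[0.058,0,-0.056],"rotation":[0,0,0],"grip":-1},
    {"linear":[0.058,0,-0.056],"rotation":[0,0,0],"grip":-1},
    {"linear":[0.058,0,-0.056],"rotation":[0,0,0],"grip":-1},
    {"linear":[0.058,0,-0.056],"rotation":[0,0,0],"grip":-1},
    {"linear":[0.058,0,-0.056],"rotation":[0,0,0],"grip":-1},
    {"linear":[0.058,0,-0.056],"rotation":[0,0,0],"grip":-1},
    {"linear":[0,0,0],"rotation":[0,0.219,0],"grip":-1},
    {"linear":[0,0,0],"rotation":[0,0.219,0],"grip":-1},
    {"linear":[0,0,0],"rotation":[0,0.219,0],"grip":-1},
    {"linear":[0,0,0],"rotation":[0,0.219,0],"grip":-1},
    {"linear":[0,0,0],"rotation":[0,0.219,0],"grip":-1},
    {"linear":[0,0,0],"rotation":[0,0.219,0],"grip":-1},
    {"linear":[0,0,0],"rotation":[0,0.219,0],"grip":-1}
  ]
}}

```text
clock: 2.28
position: [410.4, 98.3, 404.4]
ee_rot: [-0.499, 0.502, -0.501, 0.498]
force: [0.2, -0.1, -0.4]
gripper_width: 0.994
```

```bash
python3 - <<'E'
from h import *
print(state()["joints"].round(2))
go([548,-192,110],0)
E
```

```text
[ 0.08  0.07 -0.32  1.19  0.    1.66]
pos [410.4  98.3 404.4] lin [0.4825 0.2323 0.2322] rot [ 0.001 -0.007 -0.   ] lin-after-rot [0.4838 0.2324 0.2293] t 2.3 w 0.994
```

Call:
{"name": "arm_command", "arguments": {
  "targets": [
    {"linear":[0.08,0.02,0.0387],"rotation":[0,-0.007,0],"grip":-1},
    {"linear":[0.08,0.02,0.0387],"rotation":[0,0,0],"grip":-1},
    {"linear":[0.08,0.02,0.0387],"rotation":[0,0,0],"grip":-1},
    {"linear":[0.08,0.02,0.0387],"rotation":[0,0,0],"grip":-1},
    {"linear":[0.08,0.02,0.0387],"rotation":[0,0,0],"grip":-1},
    {"linear":[0.0825,0.02,0.0387],"rotation":[0,0,0],"grip":-1},
    {"linear":[0,0,0],"rotation":[0,0,0],"grip":-1}
  ]
}}

```text
clock: 3.15
position: [551.9, -193.6, 330.6]
ee_rot: [0.501, -0.5, 0.499, -0.5]
force: [0.2, 0.2, -0.2]
gripper_width: 1.003
```

```bash
cat >> h.py <<'E'
def bis(save=None):
    c,im=grab("wrist",save)
    hsv=cv2.cvtColor(im,cv2.COLOR_BGR2HSV);H,S,V=[hsv[...,i].astype(int) for i in range(3)]
    for n,m in(("plain",(H>19)&(H<35)&(V>110)&(S>60)),("choc",(V<75)&(H<25))):
        m=cv2.morphologyEx(m.astype(np.uint8),cv2.MORPH_OPEN,np.ones((3,3)))
        for ce,a,k in blobs(m,150):
            cn=max(cv2.findContours(k.astype(np.uint8),cv2.RETR_EXTERNAL,cv2.CHAIN_APPROX_NONE)[0],key=len)[:,0]
            if len(cn)<20 or (cn.min()<=0): continue
            q=onz(c,cn.astype(float),16,True).astype(np.float32)
            (x,y),r=cv2.minEnclosingCircle(q)
            if 20<r<32: print(n,ce.round(0),a,round(x,1),round(y,1),"r",round(r,1))
E
python3 - <<'E'
from h import *
go([548,-192,110],0)
bis("pics/w2.png")
E
```

```text
pos [ 551.9 -193.6  330.6] lin [-0.0027  0.1093 -0.0063] rot [ 0.002  0.002 -0.   ] lin-after-rot [-0.0027  0.1093 -0.0064] t 3.1 w 1.003
```

View pics/w2.png

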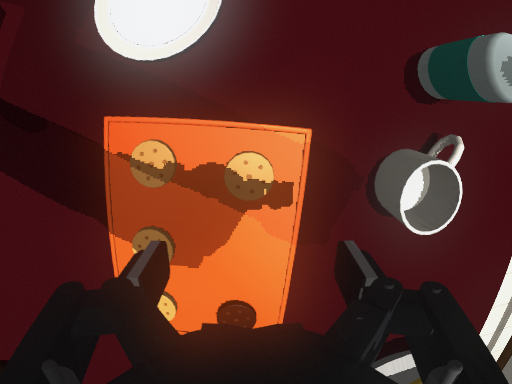

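```bash
sed -i 's/(H>19)&(H<35)&(V>110)&(S>60)/(H>13)\&(H<35)\&(V>35)\&(S>60)/' h.py; python3 - <<'E'
from h import *
im=cv2.imread("pics/w2.png");hsv=cv2.cvtColor(im,cv2.COLOR_BGR2HSV)
for p in((153,155),(155,175),(245,170),(265,190),(200,140),(180,200),(236,310),(160,245),(230,140)):print(p,hsv[p[1],p[0]])
print(calibration("wrist"))
bis()
E
```

```text
(153, 155) [ 17 159 233]
(155, 175) [ 14 175 112]
(245, 170) [ 18 144 242]
(265, 190) [ 17 151 238]
(200, 140) [ 10 200 242]
(180, 200) [  8 216 162]
(236, 310) [  8 213  98]
(160, 245) [  7 187  60]
(230, 140) [ 10 195 242]
{'intrinsics': array([[297.31863964,   0.        , 251.68646375],
       [  0.        , 297.31863964, 191.39373458],
       [  0.        ,   0.        ,   1.        ]]), 'origin': array([ 552.00365131, -118.03070696,  300.77860811]), 'rotation': array([-1.44997311e-01,  4.76441909e-04,  1.29709902e-03,  9.89431084e-01])}
plain [152. 164.] 1357 451.5 -176.1 r 24.8
plain [251. 176.] 1504 549.7 -189.4 r 24.3
plain [152. 241.] 509 440.8 -270.8 r 24.4
plain [167. 307.] 371 446.7 -355.3 r 22.4
choc [191.  96.] 370 496.3 -107.3 r 24.4
```

Call:
{"name": "arm_command", "arguments": {
  "targets": [
    {"linear":[-0.005,0.05,-0.005],"rotation":[0,0,0],"grip":-1},
    {"linear":[0,0.06,0],"rotation":[0,0,0],"grip":-1},
    {"linear":[0,0.06,0],"rotation":[0,0,0],"grip":-1},
    {"linear":[0,0.04,0],"rotation":[0,0,0],"grip":-1},
    {"linear":[0,0.02,0],"rotation":[0,0,0],"grip":-1},
    {"linear":[0,0.014,0],"rotation":[0,0,0],"grip":-1},
    {"linear":[0,0,0],"rotation":[0,0,0],"grip":-1}
  ]
}}

```text
clock: 4.12
position: [548.3, -187.2, 186.6]
ee_rot: [-0.501, 0.498, -0.499, 0.502]
force: [-0.2, -1.0, 0.8]
gripper_width: 1.0
```

Call:
{"name": "arm_command", "arguments": {
  "targets": [
    {"linear":[0,0,0],"rotation":[0,0,0],"grip":1},
    {"linear":[0,0,0],"rotation":[0,0,0],"grip":1},
    {"linear":[0,0,0],"rotation":[0,0,0],"grip":1},
    {"linear":[0,0,0],"rotation":[0,0,0],"grip":1},
    {"linear":[0,0,0],"rotation":[0,0,0],"grip":1},
    {"linear":[0,0,0],"rotation":[0,0,0],"grip":1}
  ]
}}

```text
clock: 4.88
position: [549.3, -188.5, 189.4]
ee_rot: [-0.501, 0.497, -0.5, 0.501]
force: [-3.1, 0.3, 16.3]
gripper_width: 0.001
```

```bash
python3 - <<'E'
from h import *
c,im=grab("wrist","pics/w3.png")
print(state()["gripper_width"]*85)
cv2.imwrite("pics/w3b.png",cv2.resize(im[190:340,120:380],(780,450)))
E
```

```text
0.11046556451758206
```

View pics/w3b.png

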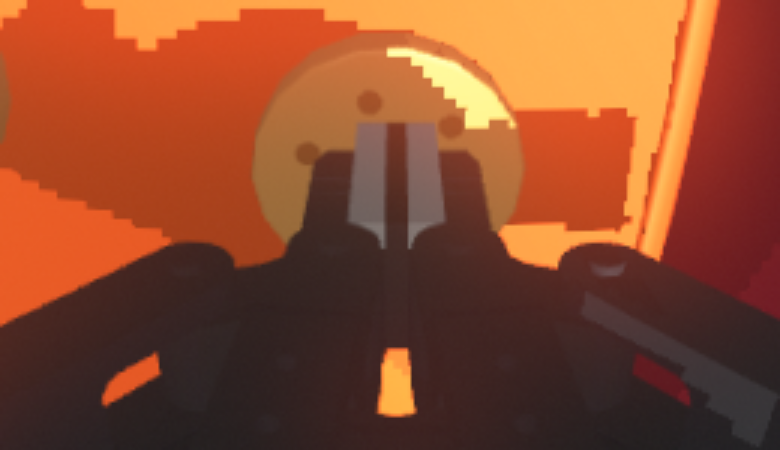

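Call:
{"name": "arm_command", "arguments": {
  "targets": [
    {"linear":[0,-0.02,0],"rotation":[0,0,0],"grip":-1},
    {"linear":[0,0,0],"rotation":[0,0,0],"grip":-1},
    {"linear":[0,0,0],"rotation":[0,0,0],"grip":-1},
    {"linear":[0,0,0],"rotation":[0,0,0],"grip":-1},
    {"linear":[0,0,0],"rotation":[0,0,0],"grip":-1},
    {"linear":[0,0,0],"rotation":[0,0,0],"grip":-1},
    {"linear":[0,0.02,0],"rotation":[0,0,0],"grip":-1},
    {"linear":[0,0.0205,0],"rotation":[0,0,0],"grip":-1},
    {"linear":[0,0,0],"rotation":[0,0,0],"grip":1},
    {"linear":[0,0,0],"rotation":[0,0,0],"grip":1},
    {"linear":[0,0,0],"rotation":[0,0,0],"grip":1},
    {"linear":[0,0,0],"rotation":[0,0,0],"grip":1},
    {"linear":[0,0,0],"rotation":[0,0,0],"grip":1}
  ]
}}

```text
clock: 6.55
position: [548.9, -187.9, 176.9]
ee_rot: [-0.501, 0.497, -0.5, 0.502]
force: [-3.8, 1.8, 17.5]
gripper_width: 0.558
```

Call:
{"name": "arm_command", "arguments": {
  "targets": [
    {"linear":[0,-0.01,0],"rotation":[0,0,0],"grip":1},
    {"linear":[0,-0.04,0],"rotation":[0,0,0],"grip":1},
    {"linear":[0,-0.05,0],"rotation":[0,0,0],"grip":1},
    {"linear":[0,0,0],"rotation":[0,0,0],"grip":1}
  ]
}}

```text
clock: 7.05
position: [549.5, -188.2, 236.5]
ee_rot: [-0.501, 0.497, -0.5, 0.502]
force: [-0.2, -0.3, -0.8]
gripper_width: 0.564
```

```bash
python3 - <<'E'
from h import *
c,im=grab("wrist","pics/w4.png")
print([state()["gripper_width"]*85 for _ in range(2)])
cv2.imwrite("pics/w4b.png",cv2.resize(im[150:360,90:410],(800,525)))
E
```

```text
[47.932760334331206, 47.932760334331206]
```

View pics/w4b.png

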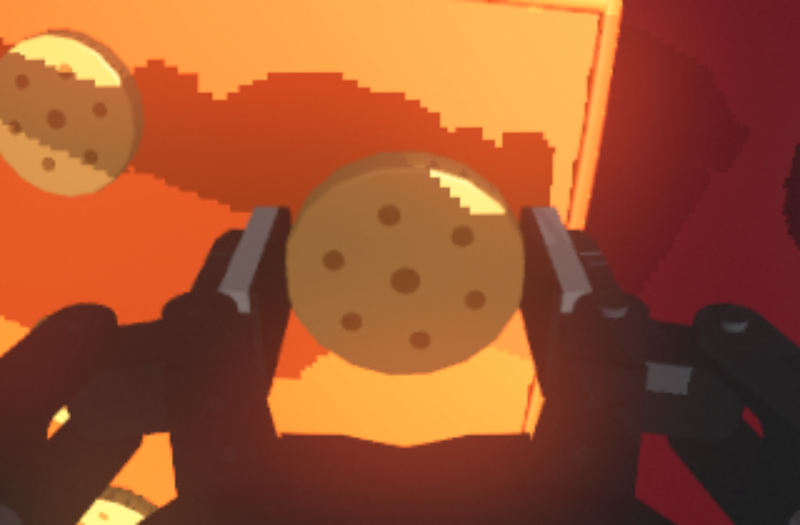

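Call:
{"name": "arm_command", "arguments": {
  "targets": [
    {"linear":[-0.05,-0.02,-0.04],"rotation":[0,0,0],"grip":1},
    {"linear":[-0.05,-0.02,-0.04],"rotation":[0,0,0],"grip":1},
    {"linear":[-0.05,-0.02,-0.04],"rotation":[0,0,0],"grip":1},
    {"linear":[-0.05,-0.02,-0.042],"rotation":[0,0,0],"grip":1},
    {"linear":[0,0,0],"rotation":[0,0,0],"grip":1},
    {"linear":[0,0,0],"rotation":[0,0,0],"grip":1}
  ]
}}

```text
clock: 7.85
position: [450.4, -68.2, 281.3]
ee_rot: [0.502, -0.499, 0.499, -0.501]
force: [0.8, -0.3, -0.6]
gripper_width: 0.558
```

```bash
cat >> h.py <<'E'
def saucer(save=None):
    c,im=grab("wrist",save)
    hsv=cv2.cvtColor(im,cv2.COLOR_BGR2HSV)
    m=((hsv[...,1]<70)&(hsv[...,2]>110)).astype(np.uint8)
    k=max(blobs(m,500),key=lambda b:b[1])[2].astype(np.uint8)
    cn=max(cv2.findContours(k,cv2.RETR_EXTERNAL,cv2.CHAIN_APPROX_NONE)[0],key=len)
    cn=cv2.convexHull(cn)[:,0]
    q=onz(c,cn.astype(float),13,True).astype(np.float32)
    print("saucer minEnc",cv2.minEnclosingCircle(q),cn.min(0),cn.max(0))
E
python3 - <<'E'
from h import *
saucer("pics/w5.png")
go([452,-4,110],0)
E
```

```text
saucer minEnc ((454.8293151855469, -1.7741730213165283), 69.94132995605469) [170  29] [341 196]
pos [450.7 -68.5 281.4] lin [-0.1075  0.0273  0.0027] rot [0.    0.007 0.   ] lin-after-rot [-0.1075  0.0273  0.0021] t 7.9 w 0.554
```

View pics/w5.png

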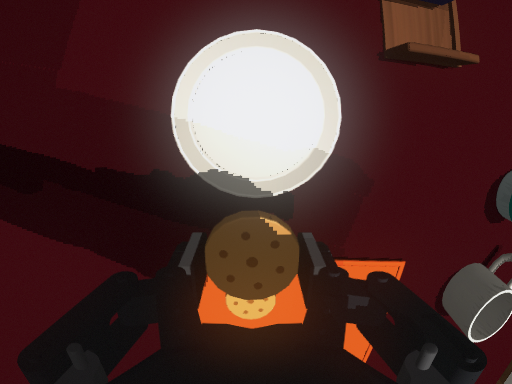

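```bash
python3 - <<'E'
from h import *
c=calibration("wrist")
print(onz(c,[(252,255),(252,257)],119.5,True))
E
```

```text
[[451.97708758 -67.49888951]
 [451.98279106 -68.65741266]]
```

Call:
{"name": "arm_command", "arguments": {
  "targets": [
    {"linear":[-0.055,0.02,0.002],"rotation":[0,0,0],"grip":1},
    {"linear":[-0.0555,0.04,0.0027],"rotation":[0,0,0],"grip":1},
    {"linear":[0,0.05,0],"rotation":[0,0,0],"grip":1},
    {"linear":[0,0.04,0],"rotation":[0,0,0],"grip":1},
    {"linear":[0,0.015,0],"rotation":[0,0,0],"grip":1},
    {"linear":[0,0.0083,0],"rotation":[0,0,0],"grip":1},
    {"linear":[0,0,0],"rotation":[0,0,0],"grip":1},
    {"linear":[0,0,0],"rotation":[0,0,0],"grip":1}
  ]
}}

```text
clock: 8.9
position: [453.4, -2.0, 178.7]
ee_rot: [-0.501, 0.498, -0.499, 0.502]
force: [-0.0, -0.6, 0.9]
gripper_width: 0.553
```

Call:
{"name": "arm_command", "arguments": {
  "targets": [
    {"linear":[0,0,0],"rotation":[0,0,0],"grip":-0.41},
    {"linear":[0,0,0],"rotation":[0,0,0],"grip":-0.41},
    {"linear":[0,0,0],"rotation":[0,0,0],"grip":-0.41},
    {"linear":[0,-0.02,0],"rotation":[0,0,0],"grip":-0.41},
    {"linear":[0,-0.06,0],"rotation":[0,0,0],"grip":-0.41},
    {"linear":[0.05,-0.06,0],"rotation":[0,0,0],"grip":-0.6},
    {"linear":[0.05,0,0],"rotation":[0,0,0],"grip":-0.6},
    {"linear":[0,0,0],"rotation":[0,0,0],"grip":-0.6}
  ]
}}

```text
clock: 9.9
position: [453.7, -63.2, 263.4]
ee_rot: [-0.5, 0.498, -0.5, 0.501]
force: [0.6, 0.2, -0.0]
gripper_width: 0.798
```

```bash
python3 - <<'E'
from h import *
bis("pics/w6.png")
go([451.5,-176.1,110],0)
E
```

```text
plain [251. 124.] 3538 454.7 -4.2 r 24.7
plain [247. 310.] 1581 451.2 -172.1 r 26.1
choc [459.  26.] 233 633.6 95.0 r 23.6
pos [453.2 -62.3 262.8] lin [ 0.1897 -0.0038 -0.0036] rot [-0.001  0.005 -0.   ] lin-after-rot [ 0.1897 -0.0037 -0.0028] t 9.9 w 0.803
```

Call:
{"name": "arm_command", "arguments": {
  "targets": [
    {"linear":[0.09,0,-0.0025],"rotation":[0,0,0],"grip":-0.7},
    {"linear":[0.099,0,-0.002],"rotation":[0,0,0],"grip":-0.7},
    {"linear":[0,0.05,0],"rotation":[0,0,0],"grip":-0.7},
    {"linear":[0,0.05,0],"rotation":[0,0,0],"grip":-0.7},
    {"linear":[0,0.025,0],"rotation":[0,0,0],"grip":-0.7},
    {"linear":[0,0.015,0],"rotation":[0,0,0],"grip":-0.7},
    {"linear":[0,0,0],"rotation":[0,0,0],"grip":-0.7},
    {"linear":[0,0,0],"rotation":[0,0,0],"grip":1},
    {"linear":[0,0,0],"rotation":[0,0,0],"grip":1},
    {"linear":[0,0,0],"rotation":[0,0,0],"grip":1},
    {"linear":[0,0,0],"rotation":[0,0,0],"grip":1}
  ]
}}

```text
clock: 11.32
position: [451.5, -175.3, 179.4]
ee_rot: [-0.501, 0.498, -0.499, 0.502]
force: [-1.5, 1.2, 5.3]
gripper_width: 0.547
```

Call:
{"name": "arm_command", "arguments": {
  "targets": [
    {"linear":[0,-0.02,0],"rotation":[0,0,0],"grip":1},
    {"linear":[0,-0.05,0],"rotation":[0,0,0],"grip":1},
    {"linear":[-0.07,-0.05,0.003],"rotation":[0,0,0],"grip":1},
    {"linear":[-0.08,0,0],"rotation":[0,0,0],"grip":1},
    {"linear":[-0.08,0,0],"rotation":[0,0,0],"grip":1},
    {"linear":[-0.058,0,0],"rotation":[0,0,0],"grip":1},
    {"linear":[0,0,0],"rotation":[0,0,0],"grip":1},
    {"linear":[0,0,0],"rotation":[0,0,0],"grip":1}
  ]
}}

```text
clock: 12.32
position: [452.2, -2.6, 250.7]
ee_rot: [-0.501, 0.498, -0.499, 0.502]
force: [1.0, -0.3, 0.2]
gripper_width: 0.552
```

```bash
cat >> h.py <<'E'
def held(save=None):
    """centre of the held biscuit in the wrist frame (top face taken 161.5+... below TCP)"""
    c,im=grab("wrist",save);hsv=cv2.cvtColor(im,cv2.COLOR_BGR2HSV)
    s=state();z=s["position"][2]-162
    print("t",round(s["clock"],1),"w",round(s["gripper_width"],3),s["position"].round(1),"ref ray",onz(c,[(252,256)],z,True).round(1))
E
python3 - <<'E'
from h import *
held("pics/w7.png")
E
```

```text
t 12.4 w 0.553 [452.2  -3.  250.5] ref ray [[453.7  -2.5]]
```

Call:
{"name": "arm_command", "arguments": {
  "targets": [
    {"linear":[0,0.04,0.002],"rotation":[0,0,0],"grip":1},
    {"linear":[0,0.04,0],"rotation":[0,0,0],"grip":1},
    {"linear":[0,0.015,0],"rotation":[0,0,0],"grip":1},
    {"linear":[0,0.0067,0],"rotation":[0,0,0],"grip":1},
    {"linear":[0,0,0],"rotation":[0,0,0],"grip":1},
    {"linear":[0,0,0],"rotation":[0,0,0],"grip":1},
    {"linear":[0,0,0],"rotation":[0,0,0],"grip":-0.41},
    {"linear":[0,0,0],"rotation":[0,0,0],"grip":-0.41},
    {"linear":[0,0,0],"rotation":[0,0,0],"grip":-0.41},
    {"linear":[0,-0.02,0],"rotation":[0,0,0],"grip":-0.41},
    {"linear":[0,-0.06,0],"rotation":[0,0,0],"grip":-0.41},
    {"linear":[0.07,-0.045,0],"rotation":[0,0,0],"grip":-0.6},
    {"linear":[0.08,0,0],"rotation":[0,0,0],"grip":-0.6},
    {"linear":[0,0,0],"rotation":[0,0,0],"grip":-0.6},
    {"linear":[0,0,0],"rotation":[0,0,0],"grip":-0.6}
  ]
}}

```text
clock: 14.25
position: [453.3, -92.1, 264.2]
ee_rot: [-0.501, 0.499, -0.498, 0.501]
force: [-0.1, -0.6, 0.0]
gripper_width: 0.802
```

```bash
python3 - <<'E'
from h import *
bis("pics/w8.png")
go([439.6,-271.5,110],0)
im=cv2.imread("pics/w8.png");cv2.imwrite("pics/w8b.png",im)
E
```

```text
plain [253.  85.] 3899 455.0 -3.4 r 25.9
pos [453.2 -91.7 264. ] lin [ 0.2996 -0.0019 -0.0245] rot [ 0.001  0.008 -0.001] lin-after-rot [ 0.2997 -0.0017 -0.0227] t 14.3 w 0.802
```

View pics/w8.png

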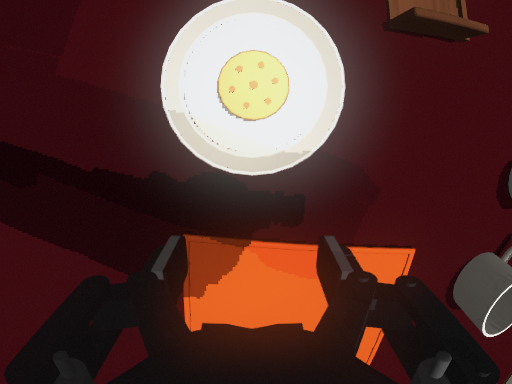

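Call:
{"name": "arm_command", "arguments": {
  "targets": [
    {"linear":[0.08,0,-0.006],"rotation":[0,0,0],"grip":-0.7},
    {"linear":[0.08,0,-0.006],"rotation":[0,0,0],"grip":-0.7},
    {"linear":[0.08,0,-0.006],"rotation":[0,0,0],"grip":-0.7},
    {"linear":[0.0585,0,-0.005],"rotation":[0,0,0],"grip":-0.7},
    {"linear":[0,0.05,0],"rotation":[0,0,0],"grip":-0.7},
    {"linear":[0,0.05,0],"rotation":[0,0,0],"grip":-0.7},
    {"linear":[0,0.0283,0],"rotation":[0,0,0],"grip":-0.7},
    {"linear":[0,0.015,0],"rotation":[0,0,0],"grip":-0.7},
    {"linear":[0,0,0],"rotation":[0,0,0],"grip":-0.7},
    {"linear":[0,0,0],"rotation":[0,0,0],"grip":1},
    {"linear":[0,0,0],"rotation":[0,0,0],"grip":1},
    {"linear":[0,0,0],"rotation":[0,0,0],"grip":1},
    {"linear":[0,0,0],"rotation":[0,0,0],"grip":1}
  ]
}}

```text
clock: 15.92
position: [441.3, -271.7, 179.5]
ee_rot: [-0.501, 0.498, -0.499, 0.502]
force: [-1.1, 1.6, 5.3]
gripper_width: 0.55
```

Call:
{"name": "arm_command", "arguments": {
  "targets": [
    {"linear":[0,-0.02,0],"rotation":[0,0,0],"grip":1},
    {"linear":[0,-0.06,0],"rotation":[0,0,0],"grip":1},
    {"linear":[0,-0.06,0],"rotation":[0,0,0],"grip":1},
    {"linear":[-0.075,0,0.004],"rotation":[0,0,0],"grip":1},
    {"linear":[-0.075,0,0.004],"rotation":[0,0,0],"grip":1},
    {"linear":[-0.075,0,0.004],"rotation":[0,0,0],"grip":1},
    {"linear":[-0.075,0,0.004],"rotation":[0,0,0],"grip":1},
    {"linear":[-0.075,0,0.004],"rotation":[0,0,0],"grip":1},
    {"linear":[-0.0725,0,0.003],"rotation":[0,0,0],"grip":1},
    {"linear":[0,0,0],"rotation":[0,0,0],"grip":1},
    {"linear":[0,0,0],"rotation":[0,0,0],"grip":1}
  ]
}}

```text
clock: 17.3
position: [453.4, -3.2, 262.7]
ee_rot: [-0.501, 0.498, -0.499, 0.502]
force: [0.0, 1.1, 0.3]
gripper_width: 0.548
```

```bash
python3 - <<'E'
from h import *
held("pics/w9.png")
E
```

```text
t 17.4 w 0.55 [453.4  -3.6 262.6] ref ray [[454.9  -3. ]]
```

Down 262→199: 63 mm.

Call:
{"name": "arm_command", "arguments": {
  "targets": [
    {"linear":[0,0.04,0],"rotation":[0,0,0],"grip":1},
    {"linear":[0,0.04,0],"rotation":[0,0,0],"grip":1},
    {"linear":[0,0.018,0],"rotation":[0,0,0],"grip":1},
    {"linear":[0,0.007,0],"rotation":[0,0,0],"grip":1},
    {"linear":[0,0,0],"rotation":[0,0,0],"grip":1},
    {"linear":[0,0,0],"rotation":[0,0,0],"grip":1},
    {"linear":[0,0,0],"rotation":[0,0,0],"grip":-0.41},
    {"linear":[0,0,0],"rotation":[0,0,0],"grip":-0.41},
    {"linear":[0,0,0],"rotation":[0,0,0],"grip":-0.41},
    {"linear":[0,-0.02,0],"rotation":[0,0,0],"grip":-0.41},
    {"linear":[0,-0.05,0],"rotation":[0,0,0],"grip":-0.41},
    {"linear":[0.07,-0.045,0],"rotation":[0,0,0],"grip":-0.6},
    {"linear":[0.08,0,0],"rotation":[0,0,0],"grip":-0.6},
    {"linear":[0.08,0,0],"rotation":[0,0,0],"grip":-0.6},
    {"linear":[0.08,0,-0.002],"rotation":[0,0,0],"grip":-0.6},
    {"linear":[0.08,0,0],"rotation":[0,0,0],"grip":-0.6},
    {"linear":[0,0,0],"rotation":[0,0,0],"grip":-0.6},
    {"linear":[0,0,0],"rotation":[0,0,0],"grip":-0.6}
  ]
}}

```text
clock: 19.6
position: [453.0, -236.7, 268.3]
ee_rot: [-0.501, 0.499, -0.499, 0.501]
force: [-0.2, 0.8, 0.4]
gripper_width: 0.803
```

```bash
python3 - <<'E'
from h import *
bis("pics/w10.png")
go([433.5,-356.7,110],0)
E
```

```text
plain [230. 313.] 1127 433.1 -357.3 r 24.9
pos [ 453.  -236.1  268.2] lin [ 0.2008  0.0052 -0.0337] rot [ 0.     0.008 -0.001] lin-after-rot [ 0.201   0.0053 -0.0325] t 19.6 w 0.799
```

Call:
{"name": "arm_command", "arguments": {
  "targets": [
    {"linear":[0.07,0,-0.012],"rotation":[0,0,0],"grip":-0.7},
    {"linear":[0.07,0,-0.012],"rotation":[0,0,0],"grip":-0.7},
    {"linear":[0.061,0,-0.011],"rotation":[0,0,0],"grip":-0.7},
    {"linear":[0,0.05,0],"rotation":[0,0,0],"grip":-0.7},
    {"linear":[0,0.05,0],"rotation":[0,0,0],"grip":-0.7},
    {"linear":[0,0.035,0],"rotation":[0,0,0],"grip":-0.7},
    {"linear":[0,0.015,0],"rotation":[0,0,0],"grip":-0.7},
    {"linear":[0,0,0],"rotation":[0,0,0],"grip":-0.7},
    {"linear":[0,0,0],"rotation":[0,0,0],"grip":1},
    {"linear":[0,0,0],"rotation":[0,0,0],"grip":1},
    {"linear":[0,0,0],"rotation":[0,0,0],"grip":1},
    {"linear":[0,0,0],"rotation":[0,0,0],"grip":1}
  ]
}}

```text
clock: 21.15
position: [433.5, -358.1, 179.8]
ee_rot: [-0.501, 0.498, -0.5, 0.502]
force: [-1.1, 1.2, 5.1]
gripper_width: 0.552
```

Call:
{"name": "arm_command", "arguments": {
  "targets": [
    {"linear":[0,-0.02,0],"rotation":[0,0,0],"grip":1},
    {"linear":[0,-0.06,0],"rotation":[0,0,0],"grip":1},
    {"linear":[0,-0.07,0],"rotation":[0,0,0],"grip":1},
    {"linear":[-0.074,0,0.0045],"rotation":[0,0,0],"grip":1},
    {"linear":[-0.074,0,0.0045],"rotation":[0,0,0],"grip":1},
    {"linear":[-0.074,0,0.0045],"rotation":[0,0,0],"grip":1},
    {"linear":[-0.074,0,0.0045],"rotation":[0,0,0],"grip":1},
    {"linear":[-0.074,0,0.0045],"rotation":[0,0,0],"grip":1},
    {"linear":[-0.074,0,0.0045],"rotation":[0,0,0],"grip":1},
    {"linear":[-0.074,0,0.004],"rotation":[0,0,0],"grip":1},
    {"linear":[-0.074,0,0.004],"rotation":[0,0,0],"grip":1},
    {"linear":[0,0,0],"rotation":[0,0,0],"grip":1},
    {"linear":[0,0,0],"rotation":[0,0,0],"grip":1}
  ]
}}

```text
clock: 22.78
position: [452.2, -2.6, 268.8]
ee_rot: [-0.501, 0.498, -0.499, 0.502]
force: [0.5, 0.1, -0.6]
gripper_width: 0.55
```

```bash
python3 - <<'E'
from h import *
held("pics/w11.png")
E
```

```text
t 22.8 w 0.546 [452.2  -3.  268.6] ref ray [[453.7  -2.4]]
```

Call:
{"name": "arm_command", "arguments": {
  "targets": [
    {"linear":[0,0.04,0.002],"rotation":[0,0,0],"grip":1},
    {"linear":[0,0.035,0],"rotation":[0,0,0],"grip":1},
    {"linear":[0,0.016,0],"rotation":[0,0,0],"grip":1},
    {"linear":[0,0.0073,0],"rotation":[0,0,0],"grip":1},
    {"linear":[0,0,0],"rotation":[0,0,0],"grip":1},
    {"linear":[0,0,0],"rotation":[0,0,0],"grip":1},
    {"linear":[0,0,0],"rotation":[0,0,0],"grip":-0.41},
    {"linear":[0,0,0],"rotation":[0,0,0],"grip":-0.41},
    {"linear":[0,0,0],"rotation":[0,0,0],"grip":-0.41},
    {"linear":[0,-0.02,0],"rotation":[0,0,0],"grip":-0.41},
    {"linear":[0,-0.05,0],"rotation":[0,0,0],"grip":-0.41},
    {"linear":[0.07,-0.03,0.02],"rotation":[0,0,0],"grip":-0.6},
    {"linear":[0.08,0,0.02],"rotation":[0,0,0],"grip":-0.6},
    {"linear":[0.08,0,0.02],"rotation":[0,0,0],"grip":-0.6},
    {"linear":[0.08,0,0.02],"rotation":[0,0,0],"grip":-0.6},
    {"linear":[0.08,0,0.02],"rotation":[0,0,0],"grip":-0.6},
    {"linear":[0.08,0,0.02],"rotation":[0,0,0],"grip":-0.6},
    {"linear":[0,0,0],"rotation":[0,0,0],"grip":-0.6},
    {"linear":[0,0,0],"rotation":[0,0,0],"grip":-0.6}
  ]
}}

```text
clock: 25.2
position: [526.4, -283.7, 269.2]
ee_rot: [-0.501, 0.499, -0.498, 0.501]
force: [-0.8, 0.6, -0.1]
gripper_width: 0.802
```

```bash
python3 - <<'E'
from h import *
bis("pics/w12.png")
go([530,-371,110],0)
im=cv2.imread("pics/w12.png");hsv=cv2.cvtColor(im,cv2.COLOR_BGR2HSV)
cal=calibration("wrist")
H,S,V=[hsv[...,i].astype(int) for i in range(3)]
o=(H>4)&(H<14)&(S>150)&(V>150)
for ce,a,k in blobs((~o)&(V<110),200):print(ce.round(0),a,onz(cal,ce,16,True))
E
```

```text
pos [ 526.3 -283.   269.2] lin [0.1466 0.0068 0.0053] rot [ 0.001  0.008 -0.001] lin-after-rot [0.1466 0.007  0.0062] t 25.2 w 0.8
[264. 226.] 109617 [[ 537.60697599 -304.95024143]]
[500. 109.] 1811 [[ 766.30358924 -192.17873603]]
```

View pics/w12.png

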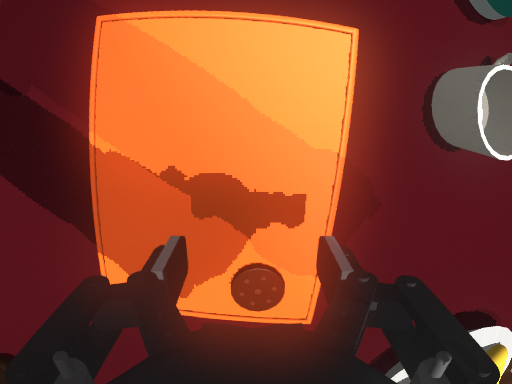

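```bash
python3 - <<'E'
from h import *
c=calibration("wrist")
print(onz(c,[(258,287),(231,287),(285,287),(258,263)],16,True))
E
```

```text
[[ 533.46771726 -365.77312673]
 [ 509.14116011 -366.06203855]
 [ 557.90726946 -366.062663  ]
 [ 533.08006465 -340.30246458]]
```

Call:
{"name": "arm_command", "arguments": {
  "targets": [
    {"linear":[0.07,0,0.004],"rotation":[0,0,0],"grip":-0.8},
    {"linear":[0.0685,0,0.003],"rotation":[0,0,0],"grip":-0.8},
    {"linear":[0,0.05,0],"rotation":[0,0,0],"grip":-0.8},
    {"linear":[0,0.05,0],"rotation":[0,0,0],"grip":-0.8},
    {"linear":[0,0.0367,0],"rotation":[0,0,0],"grip":-0.8},
    {"linear":[0,0.015,0],"rotation":[0,0,0],"grip":-0.8},
    {"linear":[0,0,0],"rotation":[0,0,0],"grip":-0.8},
    {"linear":[0,0,0],"rotation":[0,0,0],"grip":1},
    {"linear":[0,0,0],"rotation":[0,0,0],"grip":1},
    {"linear":[0,0,0],"rotation":[0,0,0],"grip":1},
    {"linear":[0,0,0],"rotation":[0,0,0],"grip":1},
    {"linear":[0,-0.02,0],"rotation":[0,0,0],"grip":1},
    {"linear":[0,-0.06,0],"rotation":[0,0,0],"grip":1},
    {"linear":[0,-0.08,0],"rotation":[0,0,0],"grip":1},
    {"linear":[0,0,0],"rotation":[0,0,0],"grip":1}
  ]
}}

```text
clock: 27.12
position: [533.0, -368.5, 279.9]
ee_rot: [0.501, -0.495, 0.502, -0.502]
force: [0.6, -0.3, -0.4]
gripper_width: 0.549
```

```bash
python3 - <<'E'
from h import *
c,im=grab("wrist","pics/w13.png")
s=state();print(s["position"],onz(c,[(252,256)],s["position"][2]-162,True))
hsv=cv2.cvtColor(im,cv2.COLOR_BGR2HSV).astype(int)
k=(hsv[...,2]<120)[200:310,195:310]
for ce,a,_ in blobs((k&(hsv[200:310,195:310,0]<25)),200):print(ce+[195,200],a)
go([453.4,-2.5,120],0)
cv2.imwrite("pics/w13b.png",im[150:350,100:400])
E
```

```text
[ 532.20084608 -367.86071827  277.25708512] [[ 535.51879057 -370.67598927]]
[250.39436811 256.39273568] 7351
pos [ 532.2 -367.9  277.3] lin [-0.6096  0.0008 -0.1281] rot [-0.006  0.007  0.005] lin-after-rot [-0.6089  0.0038 -0.1313] t 27.2 w 0.552
```

View pics/w13b.png

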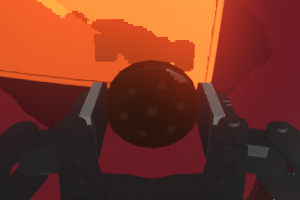

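Call:
{"name": "arm_command", "arguments": {
  "targets": [
    {"linear":[-0.0677,0,-0.0146],"rotation":[0,0,0],"grip":1},
    {"linear":[-0.0677,0,-0.0146],"rotation":[0,0,0],"grip":1},
    {"linear":[-0.0677,0,-0.0146],"rotation":[0,0,0],"grip":1},
    {"linear":[-0.0677,0,-0.0146],"rotation":[0,0,0],"grip":1},
    {"linear":[-0.0677,0,-0.0146],"rotation":[0,0,0],"grip":1},
    {"linear":[-0.0677,0,-0.0146],"rotation":[0,0,0],"grip":1},
    {"linear":[-0.0677,0,-0.0146],"rotation":[0,0,0],"grip":1},
    {"linear":[-0.0677,0,-0.0146],"rotation":[0,0,0],"grip":1},
    {"linear":[-0.0677,0,-0.0146],"rotation":[0,0,0],"grip":1},
    {"linear":[0,0,0],"rotation":[0,0,0],"grip":1},
    {"linear":[0,0,0],"rotation":[0,0,0],"grip":1},
    {"linear":[0,0,0],"rotation":[0,0,0],"grip":1}
  ]
}}

```text
clock: 28.68
position: [450.7, -2.7, 273.8]
ee_rot: [0.501, -0.499, 0.499, -0.501]
force: [0.5, -0.7, 0.9]
gripper_width: 0.553
```

```bash
python3 - <<'E'
from h import *
held("pics/w14.png")
go([453.4,-2.5,64],0)
E
```

```text
t 28.7 w 0.549 [450.7  -2.8 273.9] ref ray [[452.   -2.4]]
pos [450.7  -2.8 273.9] lin [-0.0004  0.0915  0.0044] rot [-0.     0.005  0.   ] lin-after-rot [-0.0005  0.0915  0.0044] t 28.7 w 0.549
```

Call:
{"name": "arm_command", "arguments": {
  "targets": [
    {"linear":[0,0.035,0.0045],"rotation":[0,0,0],"grip":1},
    {"linear":[0,0.035,0],"rotation":[0,0,0],"grip":1},
    {"linear":[0,0.014,0],"rotation":[0,0,0],"grip":1},
    {"linear":[0,0.0075,0],"rotation":[0,0,0],"grip":1},
    {"linear":[0,0,0],"rotation":[0,0,0],"grip":1},
    {"linear":[0,0,0],"rotation":[0,0,0],"grip":1},
    {"linear":[0,0,0],"rotation":[0,0,0],"grip":-0.41},
    {"linear":[0,0,0],"rotation":[0,0,0],"grip":-0.41},
    {"linear":[0,0,0],"rotation":[0,0,0],"grip":-0.41},
    {"linear":[0,-0.02,0],"rotation":[0,0,0],"grip":-0.41},
    {"linear":[0,-0.05,0],"rotation":[0,0,0],"grip":-0.41},
    {"linear":[0,-0.07,0],"rotation":[0,0,0],"grip":-0.6},
    {"linear":[0,-0.08,0],"rotation":[0,0,0],"grip":-0.6},
    {"linear":[-0.07,0,0.02],"rotation":[0,0,0],"grip":-1},
    {"linear":[-0.07,0,0.02],"rotation":[0,0,0],"grip":-1},
    {"linear":[-0.07,0,0.02],"rotation":[0,0,0],"grip":-1},
    {"linear":[-0.07,0,0.03],"rotation":[0,0,0],"grip":-1},
    {"linear":[0,0,0],"rotation":[0,0,0],"grip":-1},
    {"linear":[0,0,0],"rotation":[0,0,0],"grip":-1}
  ]
}}

```text
clock: 31.1
position: [505.9, 166.2, 351.4]
ee_rot: [0.502, -0.498, 0.499, -0.501]
force: [0.7, -0.4, 0.1]
gripper_width: 1.002
```

```bash
python3 - <<'E'
from h import *
s=state();print(s["position"].round(1))
c,w=grab("wrist","pics/w15.png");c2,t=grab("top","pics/t2.png")
a=cv2.resize(t[130:290,110:310],(500,400));b=cv2.resize(w,(533,400))
cv2.imwrite("pics/c15.png",cv2.resize(np.hstack([b,a]),(800,310)))
E
```

```text
[505.9 166.2 351.4]
```

View pics/c15.png

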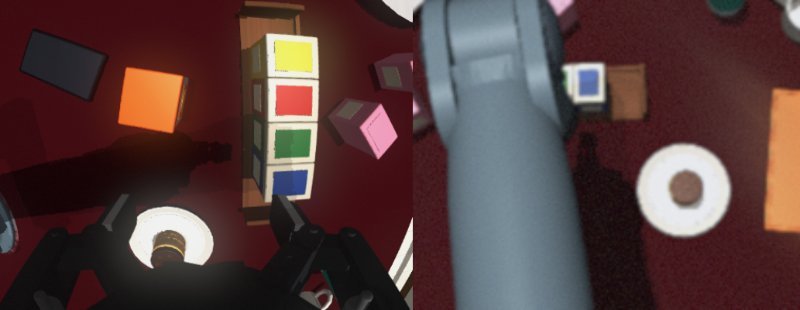

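```bash
cat >> h.py <<'E'
def tins(save=None,bz=95):
    c,im=grab("wrist",save);hsv=cv2.cvtColor(im,cv2.COLOR_BGR2HSV);H,S,V=[hsv[...,i].astype(int) for i in range(3)]
    for n,lo,hi,z in(("yellow",20,35,89),("red",0,4,89),("red",174,180,89),("green",45,85,89),("blue",95,130,89),("orange",7,18,bz)):
        m=(H>=lo)&(H<=hi)&(S>110)&(V>70)
        for ce,a,k in blobs(m,300):
            ys,xs=np.nonzero(k)
            P=onz(c,np.c_[xs,ys].astype(float),z,True).astype(np.float32)
            (x,y),(w,h),an=cv2.minAreaRect(P)
            if max(w,h)>75 or min(w,h)<12: continue
            print(n,ce.round(0),a,"at",round(x,1),round(y,1),"size",round(w,1),round(h,1),"ang",round((an+45)%90-45,1))
    return c,im
E
python3 - <<'E'
from h import *
c,im=tins()
print(calibration("wrist")["origin"])
E
```

```text
yellow [364.  68.] 1625 at 596.8 272.9 size 40.0 30.2 ang 3.0
red [364. 123.] 1619 at 598.9 227.8 size 40.3 29.6 ang 2.5
red [448. 130.] 505 at 688.8 222.7 size 41.6 60.5 ang -18.1
green [370. 181.] 651 at 601.4 181.7 size 38.9 26.6 ang 2.8
blue [360. 225.] 1199 at 603.2 137.4 size 39.7 29.6 ang 2.7
orange [188. 123.] 5551 at 457.4 223.4 size 61.3 62.4 ang -11.0
orange [313. 240.] 795 at 564.8 130.0 size 31.7 33.7 ang 3.8
[506.67068526 239.19214828 320.70501234]
```

Call:
{"name": "arm_command", "arguments": {
  "targets": [
    {"linear":[0,0,0],"rotation":[0,-0.053,0],"grip":-1},
    {"linear":[-0.048,0,0.079],"rotation":[0,0,0],"grip":-1},
    {"linear":[-0.0473,0,0.0783],"rotation":[0,0,0],"grip":-1},
    {"linear":[0,0.02,0],"rotation":[0,0,0],"grip":-1},
    {"linear":[0,0,0],"rotation":[0,0,0],"grip":-1},
    {"linear":[0,0,0],"rotation":[0,0,0],"grip":-1}
  ]
}}

```text
clock: 32.0
position: [596.7, 226.9, 339.5]
ee_rot: [0.512, -0.489, 0.488, -0.511]
force: [1.0, -0.6, 0.6]
gripper_width: 0.996
```

```bash
python3 - <<'E'
from h import *
c,im=tins("pics/w16.png")
go([597.5,227.8,61],2.7)
E
```

```text
yellow [253. 142.] 2092 at 596.2 272.5 size 39.4 29.6 ang 3.6
red [320. 108.] 1567 at 645.9 301.2 size 21.3 70.5 ang 33.9
red [ 53. 186.] 364 at 415.6 234.6 size 43.7 15.3 ang -13.1
red [298. 263.] 662 at 642.2 165.4 size 18.8 52.3 ang 2.9
red [200. 295.] 2195 at 558.3 132.9 size 68.4 67.2 ang 31.6
green [261. 252.] 881 at 606.6 182.5 size 26.9 28.7 ang 2.2
blue [253. 294.] 1108 at 602.9 137.9 size 39.5 28.8 ang 2.5
orange [ 88. 193.] 3933 at 458.3 227.6 size 60.3 61.8 ang -10.9
orange [250. 202.] 1335 at 598.4 229.6 size 39.0 28.0 ang 2.5
pos [596.9 227.1 339.9] lin [-0.0012  0.2065  0.0012] rot [ 0.    -0.001  0.   ] lin-after-rot [-0.0012  0.2065  0.0011] t 32.0 w 1.0
```

Call:
{"name": "arm_command", "arguments": {
  "targets": [
    {"linear":[-0.0012,0.05,0.0012],"rotation":[0,0,0],"grip":-1},
    {"linear":[0,0.06,0],"rotation":[0,0,0],"grip":-1},
    {"linear":[0,0.06,0],"rotation":[0,0,0],"grip":-1},
    {"linear":[0,0.035,0],"rotation":[0,0,0],"grip":-1},
    {"linear":[0,0,0],"rotation":[0,0,0],"grip":-1},
    {"linear":[0,0,0],"rotation":[0,0,0],"grip":-0.3},
    {"linear":[0,0,0],"rotation":[0,0,0],"grip":1},
    {"linear":[0,0,0],"rotation":[0,0,0],"grip":1},
    {"linear":[0,0,0],"rotation":[0,0,0],"grip":1}
  ]
}}

```text
clock: 33.17
position: [599.4, 228.9, 218.3]
ee_rot: [-0.511, 0.487, -0.489, 0.513]
force: [-0.6, -0.2, 6.9]
gripper_width: 0.644
```

Call:
{"name": "arm_command", "arguments": {
  "targets": [
    {"linear":[-0.005,0,0],"rotation":[0,0,0],"grip":1},
    {"linear":[-0.005,0,0],"rotation":[0,0,0],"grip":1},
    {"linear":[-0.005,0,0],"rotation":[0,0,0],"grip":1},
    {"linear":[-0.005,0,0],"rotation":[0,0,0],"grip":1},
    {"linear":[-0.005,0,0],"rotation":[0,0,0],"grip":1},
    {"linear":[-0.005,0,0],"rotation":[0,0,0],"grip":1},
    {"linear":[-0.005,0,0],"rotation":[0,0,0],"grip":1},
    {"linear":[-0.005,0,0],"rotation":[0,0,0],"grip":1},
    {"linear":[-0.005,0,0],"rotation":[0,0,0],"grip":1},
    {"linear":[-0.005,0,0],"rotation":[0,0,0],"grip":1},
    {"linear":[-0.005,0,0],"rotation":[0,0,0],"grip":1},
    {"linear":[0,0,0],"rotation":[0,0,0],"grip":1}
  ]
}}

```text
clock: 34.67
position: [598.3, 261.2, 218.4]
ee_rot: [-0.511, 0.487, -0.49, 0.512]
force: [1.0, -3.3, 5.7]
gripper_width: 0.653
```

Call:
{"name": "arm_command", "arguments": {
  "targets": [
    {"linear":[0,0,0],"rotation":[0,0,0],"grip":-0.6},
    {"linear":[0,0,0],"rotation":[0,0,0],"grip":-0.8},
    {"linear":[0,0,0],"rotation":[0,0,0],"grip":-1},
    {"linear":[0,-0.03,0],"rotation":[0,0,0],"grip":-1},
    {"linear":[0,-0.07,0],"rotation":[0,0,0],"grip":-1},
    {"linear":[0,-0.08,0],"rotation":[0,0,0],"grip":-1},
    {"linear":[0.0653,0,0],"rotation":[0,0,0],"grip":-1},
    {"linear":[0.0653,0,0],"rotation":[0,0,0],"grip":-1},
    {"linear":[0,0,0],"rotation":[0,0,0],"grip":-1},
    {"linear":[0,0,0],"rotation":[0,0,0],"grip":-1}
  ]
}}

```text
clock: 35.92
position: [600.5, 183.6, 323.9]
ee_rot: [-0.512, 0.488, -0.488, 0.512]
force: [0.1, -1.1, 0.2]
gripper_width: 0.999
```

```bash
python3 - <<'E'
from h import *
c,im=tins("pics/w17.png",89)
go([599.9,182.3,61],2.7)
E
```

```text
yellow [250.  38.] 2420 at 595.3 303.9 size 40.0 30.0 ang 2.7
red [255. 101.] 2539 at 600.1 259.7 size 40.1 29.8 ang 2.7
red [ 52. 178.] 795 at 442.2 211.6 size 60.0 52.2 ang 8.4
red [496.  69.] 428 at 809.3 317.0 size 34.0 58.3 ang -15.9
red [328. 116.] 635 at 652.6 257.2 size 52.6 13.4 ang -12.9
red [83. 97.] 467 at 470.4 264.4 size 14.0 64.2 ang -3.8
blue [261. 263.] 881 at 609.7 137.8 size 25.7 29.6 ang 2.1
orange [252. 146.] 2488 at 599.4 237.2 size 52.9 73.1 ang -11.1
orange [ 71. 147.] 4586 at 454.2 225.7 size 59.7 64.9 ang -11.0
orange [122. 144.] 732 at 504.1 226.1 size 37.7 14.6 ang -10.4
pos [600.5 184.  323.9] lin [ 0.0029  0.1798 -0.0011] rot [ 0.     0.001 -0.001] lin-after-rot [ 0.0029  0.1798 -0.0012] t 36.0 w 0.998
```

View pics/w17.png

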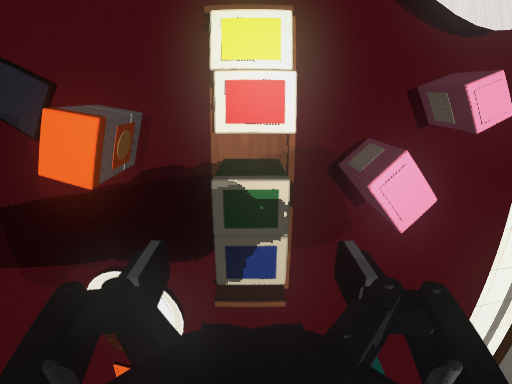

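```bash
python3 - <<'E'
from h import *
c=calibration("wrist")
print(onz(c,[(250,287),(250,305),(250,8)],45,True),onz(c,[(250,302)],4,True))
E
```

```text
[[604.69800251  83.06927468]
 [605.74014357  59.57718381]
 [592.81570354 341.28399501]] [[606.79416109  31.59445011]]
```

Call:
{"name": "arm_command", "arguments": {
  "targets": [
    {"linear":[0.0029,0.05,-0.0035],"rotation":[0,0,0],"grip":-1},
    {"linear":[0,0.06,0],"rotation":[0,0,0],"grip":-1},
    {"linear":[0,0.05,0],"rotation":[0,0,0],"grip":-1},
    {"linear":[0,0.019,0],"rotation":[0,0,0],"grip":-1},
    {"linear":[0,0,0],"rotation":[0,0,0],"grip":-1},
    {"linear":[0,0,0],"rotation":[0,0,0],"grip":-0.3},
    {"linear":[0,0,0],"rotation":[0,0,0],"grip":1},
    {"linear":[0,0,0],"rotation":[0,0,0],"grip":1},
    {"linear":[0,0,0],"rotation":[0,0,0],"grip":1}
  ]
}}

```text
clock: 37.1
position: [599.5, 181.8, 218.5]
ee_rot: [-0.511, 0.488, -0.489, 0.513]
force: [0.5, 0.1, 5.5]
gripper_width: 0.653
```

Call:
{"name": "arm_command", "arguments": {
  "targets": [
    {"linear":[0.005,0,0],"rotation":[0,0,0],"grip":1},
    {"linear":[0.005,0,0],"rotation":[0,0,0],"grip":1},
    {"linear":[0.005,0,0],"rotation":[0,0,0],"grip":1},
    {"linear":[0.005,0,0],"rotation":[0,0,0],"grip":1},
    {"linear":[0.005,0,0],"rotation":[0,0,0],"grip":1},
    {"linear":[0.005,0,0],"rotation":[0,0,0],"grip":1},
    {"linear":[0.005,0,0],"rotation":[0,0,0],"grip":1},
    {"linear":[0.005,0,0],"rotation":[0,0,0],"grip":1},
    {"linear":[0.005,0,0],"rotation":[0,0,0],"grip":1},
    {"linear":[0.005,0,0],"rotation":[0,0,0],"grip":1},
    {"linear":[0.005,0,0],"rotation":[0,0,0],"grip":1},
    {"linear":[0.005,0,0],"rotation":[0,0,0],"grip":1},
    {"linear":[0,0,0],"rotation":[0,0,0],"grip":1}
  ]
}}

```text
clock: 38.72
position: [601.3, 146.4, 218.6]
ee_rot: [-0.51, 0.488, -0.488, 0.513]
force: [0.0, 3.0, 5.7]
gripper_width: 0.647
```

Call:
{"name": "arm_command", "arguments": {
  "targets": [
    {"linear":[0,0,0],"rotation":[0,0,0],"grip":-0.6},
    {"linear":[0,0,0],"rotation":[0,0,0],"grip":-0.8},
    {"linear":[0,0,0],"rotation":[0,0,0],"grip":-1},
    {"linear":[0,-0.03,0],"rotation":[0,0,0],"grip":-1},
    {"linear":[0,-0.07,0],"rotation":[0,0,0],"grip":-1},
    {"linear":[0,-0.08,0],"rotation":[0,0,0],"grip":-1},
    {"linear":[0,0,-0.07],"rotation":[0,0,0],"grip":-1},
    {"linear":[0,0,-0.07],"rotation":[0,0,0],"grip":-1},
    {"linear":[0,0,0],"rotation":[0,0,0],"grip":-1},
    {"linear":[0,0,0],"rotation":[0,0,0],"grip":-1}
  ]
}}

```text
clock: 39.98
position: [516.8, 141.6, 325.0]
ee_rot: [-0.511, 0.488, -0.488, 0.512]
force: [-0.1, -0.0, 0.9]
gripper_width: 1.0
```

```bash
python3 - <<'E'
from h import *
c,im=tins("pics/w18.png",95)
go([456,225,61],-11)
E
```

```text
yellow [370.   8.] 833 at 596.2 297.4 size 40.0 16.8 ang 2.9
red [373.  55.] 1971 at 600.8 259.9 size 39.5 29.9 ang 2.4
red [386. 355.] 323 at 677.5 -29.4 size 36.6 30.9 ang -8.9
green [362. 203.] 1630 at 603.6 147.5 size 39.3 28.9 ang 2.6
blue [360. 247.] 454 at 604.9 104.0 size 39.7 28.6 ang 3.0
orange [417.  20.] 1196 at 636.8 289.3 size 31.2 50.0 ang 3.0
orange [168.  88.] 6600 at 456.4 225.8 size 56.6 58.8 ang -11.0
pos [517.4 141.7 325. ] lin [-0.1435  0.1816 -0.096 ] rot [-0.002  0.304 -0.   ] lin-after-rot [-0.1168  0.1817 -0.127 ] t 40.0 w 0.997
```

Call:
{"name": "arm_command", "arguments": {
  "targets": [
    {"linear":[0,0,0],"rotation":[0,0.152,0],"grip":-1},
    {"linear":[0,0,0],"rotation":[0,0.152,0],"grip":-1},
    {"linear":[-0.06,0,-0.065],"rotation":[0,0,0],"grip":-1},
    {"linear":[-0.058,0,-0.0635],"rotation":[0,0,0],"grip":-1},
    {"linear":[0,0,0],"rotation":[0,0,0],"grip":-1},
    {"linear":[0,0,0],"rotation":[0,0,0],"grip":-1}
  ]
}}

```text
clock: 40.78
position: [455.4, 226.0, 324.9]
ee_rot: [0.45, -0.545, 0.546, -0.45]
force: [-0.1, -0.3, -0.4]
gripper_width: 1.0
```

```bash
python3 - <<'E'
from h import *
c,im=tins("pics/w19.png",95)
go([456,225.5,66],-11)
E
```

```text
yellow [367.  81.] 607 at 551.1 301.9 size 21.7 38.6 ang 1.6
yellow [413.  76.] 1669 at 595.8 303.7 size 40.5 30.0 ang 2.8
red [425. 133.] 1424 at 600.8 259.3 size 39.9 29.7 ang 3.4
red [202. 185.] 612 at 425.6 252.1 size 43.1 17.7 ang -23.7
green [427. 256.] 939 at 603.5 147.4 size 39.7 29.4 ang 3.2
orange [249. 206.] 6011 at 455.2 227.7 size 58.7 56.9 ang -10.7
pos [455.5 225.6 324.9] lin [1.000e-04 1.731e-01 6.000e-04] rot [-0.002 -0.001 -0.   ] lin-after-rot [0.     0.1731 0.0009] t 40.8 w 1.0
```

Call:
{"name": "arm_command", "arguments": {
  "targets": [
    {"linear":[-0.0018,0.05,-0.002],"rotation":[0,0,0],"grip":-1},
    {"linear":[0,0.06,0],"rotation":[0,0,0],"grip":-1},
    {"linear":[0,0.045,0],"rotation":[0,0,0],"grip":-1},
    {"linear":[0,0.018,0],"rotation":[0,0,0],"grip":-1},
    {"linear":[0,0,0],"rotation":[0,0,0],"grip":-1},
    {"linear":[0,0,0],"rotation":[0,0,0],"grip":-0.3},
    {"linear":[0,0,0],"rotation":[0,0,0],"grip":1},
    {"linear":[0,0,0],"rotation":[0,0,0],"grip":1},
    {"linear":[0,0,0],"rotation":[0,0,0],"grip":1},
    {"linear":[0,-0.02,0],"rotation":[0,0,0],"grip":1},
    {"linear":[0,-0.02,0],"rotation":[0,0,0],"grip":1},
    {"linear":[0,0,0],"rotation":[0,-0.152,0],"grip":1},
    {"linear":[0,0,0],"rotation":[0,-0.152,0],"grip":1},
    {"linear":[0,0,0],"rotation":[0,0,0],"grip":1},
    {"linear":[0,0,0],"rotation":[0,0,0],"grip":1}
  ]
}}

```text
clock: 42.7
position: [453.2, 227.2, 245.2]
ee_rot: [-0.511, 0.488, -0.489, 0.511]
force: [-0.2, -0.6, -1.6]
gripper_width: 0.645
```

```bash
python3 - <<'E'
from h import *
c,im=tins("pics/w20.png",119)
print(state()["force"].round(1))
go([598.4,203,66],2.7)
E
```

```text
yellow [452. 120.] 1304 at 548.9 301.4 size 21.2 36.7 ang 12.1
yellow [413. 134.] 404 at 529.5 291.9 size 12.9 33.8 ang -42.9
yellow [305. 252.] 1003 at 475.9 232.2 size 28.8 15.2 ang 3.1
red [496.  69.] 660 at 575.0 336.3 size 39.3 16.1 ang 5.6
red [429. 191.] 1700 at 543.8 268.3 size 27.3 53.6 ang -27.3
red [494. 209.] 1571 at 599.8 259.2 size 38.1 30.0 ang 3.3
red [334. 273.] 1358 at 498.3 222.1 size 21.8 54.0 ang 4.3
orange [247. 276.] 12630 at 454.0 234.6 size 55.8 49.3 ang 2.2
[-0.2 -1.  -2.4]
pos [453.2 227.1 245.1] lin [0.0513 0.0402 0.2398] rot [-0.    -0.002 -0.   ] lin-after-rot [0.0516 0.0402 0.2398] t 42.8 w 0.648
```

View pics/w20.png

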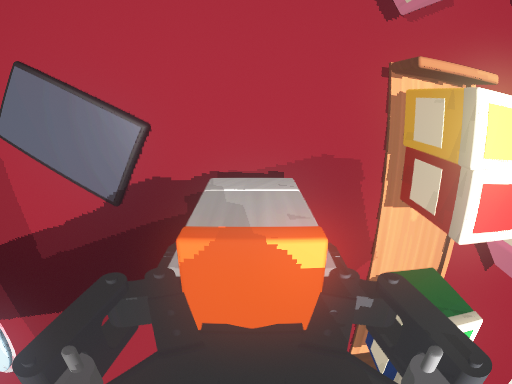

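Call:
{"name": "arm_command", "arguments": {
  "targets": [
    {"linear":[0.0516,0,0],"rotation":[0,0,0],"grip":1},
    {"linear":[0,0,0.04],"rotation":[0,0,0],"grip":1},
    {"linear":[0,0,0.04],"rotation":[0,0,0],"grip":1},
    {"linear":[0,0,0.03],"rotation":[0,0,0],"grip":1},
    {"linear":[0,0,0],"rotation":[0,0,0],"grip":1},
    {"linear":[0,0,0],"rotation":[0,0,0],"grip":1}
  ]
}}

```text
clock: 43.5
position: [519.8, 199.3, 244.6]
ee_rot: [0.512, -0.488, 0.488, -0.511]
force: [-0.9, 0.1, -2.5]
gripper_width: 0.646
```

```bash
python3 - <<'E'
from h import *
c,im=tins("pics/w21.png",119)
print(state()["force"].round(1))
go([598.6,203,66],2.7)
E
```

```text
yellow [351.  60.] 1156 at 555.1 297.9 size 15.9 38.9 ang 3.7
yellow [421.  57.] 4298 at 595.9 303.8 size 40.5 30.4 ang 2.4
red [422. 150.] 4136 at 600.8 259.5 size 40.5 30.2 ang 2.9
red [418. 211.] 1083 at 606.9 225.9 size 25.7 23.2 ang 2.4
green [362. 341.] 574 at 589.8 141.5 size 17.4 34.0 ang 37.5
orange [429.  26.] 2252 at 575.0 310.1 size 31.6 68.0 ang -22.8
[ 0.5 -0.1 -1.3]
pos [519.6 199.3 244.7] lin [0.     0.0393 0.1319] rot [ 0.002 -0.     0.   ] lin-after-rot [0.     0.0395 0.1318] t 43.5 w 0.648
```

View pics/w21.png

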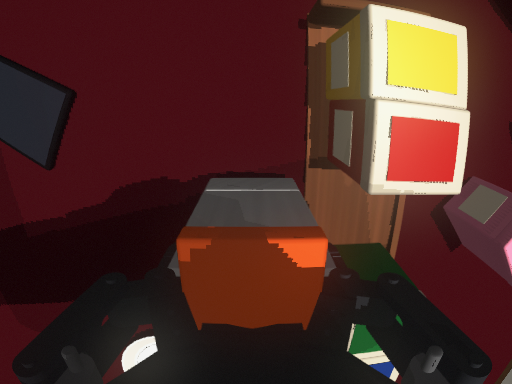

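Call:
{"name": "arm_command", "arguments": {
  "targets": [
    {"linear":[0,0,0.025],"rotation":[0,0,0],"grip":1},
    {"linear":[0,0,0.025],"rotation":[0,0,0],"grip":1},
    {"linear":[0,0,0.025],"rotation":[0,0,0],"grip":1},
    {"linear":[0,0,0.025],"rotation":[0,0,0],"grip":1},
    {"linear":[0,0,0.02],"rotation":[0,0,0],"grip":1},
    {"linear":[0,0,0.0118],"rotation":[0,0,0],"grip":1},
    {"linear":[0,0,0],"rotation":[0,0,0],"grip":1},
    {"linear":[0,0,0],"rotation":[0,0,0],"grip":1}
  ]
}}

```text
clock: 44.55
position: [599.1, 203.1, 244.8]
ee_rot: [0.512, -0.488, 0.488, -0.511]
force: [-0.3, -0.3, -1.3]
gripper_width: 0.651
```

Call:
{"name": "arm_command", "arguments": {
  "targets": [
    {"linear":[0,0.015,0],"rotation":[0,0,0],"grip":1},
    {"linear":[0,0.01,0],"rotation":[0,0,0],"grip":1},
    {"linear":[0,0.008,0],"rotation":[0,0,0],"grip":1},
    {"linear":[0,0,0],"rotation":[0,0,0],"grip":1},
    {"linear":[0,0,0],"rotation":[0,0,0],"grip":1}
  ]
}}

```text
clock: 45.18
position: [599.1, 203.0, 226.4]
ee_rot: [0.512, -0.488, 0.488, -0.512]
force: [-4.3, -1.6, 8.9]
gripper_width: 0.65
```

Call:
{"name": "arm_command", "arguments": {
  "targets": [
    {"linear":[0,0,0],"rotation":[0,0,0],"grip":-0.5},
    {"linear":[0,0,0],"rotation":[0,0,0],"grip":-0.7},
    {"linear":[0,0,0],"rotation":[0,0,0],"grip":-1},
    {"linear":[0,-0.03,0],"rotation":[0,0,0],"grip":-1},
    {"linear":[0,-0.07,0],"rotation":[0,0,0],"grip":-1},
    {"linear":[0,-0.08,0],"rotation":[0,0,0],"grip":-1},
    {"linear":[0,0,0],"rotation":[0,0,0],"grip":-1},
    {"linear":[0,0,0],"rotation":[0,0,0],"grip":-1}
  ]
}}

```text
clock: 46.18
position: [599.6, 203.0, 332.7]
ee_rot: [0.512, -0.488, 0.488, -0.512]
force: [-0.7, 0.0, -0.4]
gripper_width: 1.002
```

```bash
python3 - <<'E'
from h import *
c,im=tins("pics/w22.png",99)
go([598.6,203,66],2.7)
E
```

```text
yellow [250.  67.] 2295 at 595.6 303.6 size 39.4 30.1 ang 2.6
red [255. 128.] 2302 at 600.2 259.6 size 39.7 29.8 ang 2.7
red [330. 124.] 461 at 654.0 268.9 size 40.1 13.4 ang -0.9
green [257. 268.] 1067 at 602.8 147.7 size 39.2 29.5 ang 2.6
blue [251. 307.] 1086 at 604.8 103.6 size 39.1 28.8 ang 2.7
pos [599.2 202.9 331.8] lin [-0.0002  0.1847 -0.0007] rot [ 0.003 -0.     0.   ] lin-after-rot [-0.0002  0.1847 -0.001 ] t 46.2 w 1.002
```

```bash
python3 - <<'E'
from h import *
c=calibration("wrist");im=cv2.imread("pics/w22.png");hsv=cv2.cvtColor(im,cv2.COLOR_BGR2HSV);H,S,V=[hsv[...,i].astype(int) for i in range(3)]
m=(H>=3)&(H<=18)&(S>140)&(V>90);m[:150]=0;m[250:]=0
for ce,a,k in blobs(m,300):
    k=cv2.morphologyEx(k.astype(np.uint8),cv2.MORPH_OPEN,np.ones((9,9)))
    ys,xs=np.nonzero(k)
    if len(xs)<100: continue
    print(ce,a,xs.min(),xs.max(),ys.min(),ys.max(),cv2.minAreaRect(onz(c,np.c_[xs,ys].astype(float),99,True).astype(np.float32)))
cv2.imwrite("pics/w22b.png",cv2.resize(im[20:330,150:360],(406,600)))
E
```

```text
[252.01045708 205.50075898] 5929 211 292 169 244 ((599.6951293945312, 203.01239013671875), (57.49009704589844, 58.233882904052734), 2.703413724899292)
```

View pics/w22b.png

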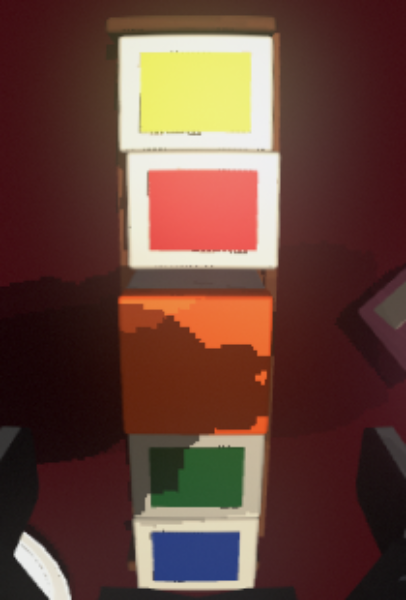

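Call:
{"name": "arm_command", "arguments": {
  "targets": [
    {"linear":[-0.05,0,0],"rotation":[0,0,0],"grip":-1},
    {"linear":[-0.0447,0,-0.0005],"rotation":[0,0,0],"grip":-1},
    {"linear":[0,0.05,0],"rotation":[0,0,0],"grip":-1},
    {"linear":[0,0.06,0],"rotation":[0,0,0],"grip":-1},
    {"linear":[0,0.06,0],"rotation":[0,0,0],"grip":-1},
    {"linear":[0,0.025,0],"rotation":[0,0,0],"grip":-1},
    {"linear":[0,0,0],"rotation":[0,0,0],"grip":-1},
    {"linear":[0,0,0],"rotation":[0,0,0],"grip":-0.3},
    {"linear":[0,0,0],"rotation":[0,0,0],"grip":1},
    {"linear":[0,0,0],"rotation":[0,0,0],"grip":1},
    {"linear":[0,0,0],"rotation":[0,0,0],"grip":1}
  ]
}}

```text
clock: 47.6
position: [597.6, 260.1, 218.1]
ee_rot: [-0.51, 0.487, -0.489, 0.513]
force: [0.5, -0.1, 6.5]
gripper_width: 0.644
```

Call:
{"name": "arm_command", "arguments": {
  "targets": [
    {"linear":[0.003,0,-0.0013],"rotation":[0,0,0],"grip":1},
    {"linear":[0.003,0,0],"rotation":[0,0,0],"grip":1},
    {"linear":[0.003,0,0],"rotation":[0,0,0],"grip":1},
    {"linear":[0.003,0,0],"rotation":[0,0,0],"grip":1},
    {"linear":[0,0,0],"rotation":[0,0,0],"grip":1},
    {"linear":[0,0,0],"rotation":[0,0,0],"grip":1}
  ]
}}

```text
clock: 48.35
position: [597.2, 253.6, 218.2]
ee_rot: [-0.51, 0.488, -0.488, 0.514]
force: [0.4, 2.9, 5.9]
gripper_width: 0.65
```

Call:
{"name": "arm_command", "arguments": {
  "targets": [
    {"linear":[0,0,0],"rotation":[0,0,0],"grip":-0.6},
    {"linear":[0,0,0],"rotation":[0,0,0],"grip":-0.8},
    {"linear":[0,0,0],"rotation":[0,0,0],"grip":-1},
    {"linear":[0,-0.03,0],"rotation":[0,0,0],"grip":-1},
    {"linear":[0,-0.07,0],"rotation":[0,0,0],"grip":-1},
    {"linear":[0,-0.08,0],"rotation":[0,0,0],"grip":-1},
    {"linear":[0,0,0],"rotation":[0,0,0],"grip":-1},
    {"linear":[0,0,0],"rotation":[0,0,0],"grip":-1}
  ]
}}

```text
clock: 49.35
position: [596.0, 252.4, 323.6]
ee_rot: [0.512, -0.488, 0.488, -0.511]
force: [-0.7, 0.3, 0.9]
gripper_width: 0.999
```

```bash
cat >> h.py <<'E'
def otin(save=None,r0=100,r1=290):
    c,im=grab("wrist",save);hsv=cv2.cvtColor(im,cv2.COLOR_BGR2HSV);H,S,V=[hsv[...,i].astype(int) for i in range(3)]
    m=(H>=3)&(H<=18)&(S>140)&(V>90);m[:r0]=0;m[r1:]=0;m[:,:180]=0;m[:,330:]=0
    for ce,a,k in blobs(m,300):
        k=cv2.morphologyEx(k.astype(np.uint8),cv2.MORPH_OPEN,np.ones((9,9)));ys,xs=np.nonzero(k)
        if len(xs)>100: print("orange",ce.round(0),a,cv2.minAreaRect(onz(c,np.c_[xs,ys].astype(float),99,True).astype(np.float32)))
E
python3 - <<'E'
from h import *
tins("pics/w23.png",99);otin()
go([594.2,303.6,61],2.7)
E
```

```text
yellow [252. 137.] 2485 at 595.3 303.3 size 39.8 30.0 ang 2.6
red [211. 301.] 644 at 562.1 170.9 size 20.7 61.4 ang 4.2
green [252. 316.] 881 at 602.9 148.5 size 38.6 26.1 ang 0.6
orange [249. 199.] 708 at 598.3 261.0 size 15.1 40.5 ang -12.3
orange [266. 192.] 396 ((605.7744140625, 267.4971923828125), (18.43521499633789, 7.821465492248535), 2.715895175933838)
orange [255. 262.] 4059 ((599.92626953125, 211.0869140625), (57.42335891723633, 47.05238342285156), 2.6084201335906982)
pos [595.6 252.3 322.3] lin [-0.0857  0.177   0.0023] rot [ 0.004 -0.     0.001] lin-after-rot [-0.0855  0.1771  0.0018] t 49.5 w 1.0
```

Call:
{"name": "arm_command", "arguments": {
  "targets": [
    {"linear":[-0.0455,0,0.001],"rotation":[0,0,0],"grip":-1},
    {"linear":[-0.04,0,0],"rotation":[0,0,0],"grip":-1},
    {"linear":[0,0.05,0],"rotation":[0,0,0],"grip":-1},
    {"linear":[0,0.06,0],"rotation":[0,0,0],"grip":-1},
    {"linear":[0,0.045,0],"rotation":[0,0,0],"grip":-1},
    {"linear":[0,0.022,0],"rotation":[0,0,0],"grip":-1},
    {"linear":[0,0,0],"rotation":[0,0,0],"grip":-1},
    {"linear":[0,0,0],"rotation":[0,0,0],"grip":-0.3},
    {"linear":[0,0,0],"rotation":[0,0,0],"grip":1},
    {"linear":[0,0,0],"rotation":[0,0,0],"grip":1},
    {"linear":[0,0,0],"rotation":[0,0,0],"grip":1}
  ]
}}

```text
clock: 50.82
position: [595.2, 304.1, 219.7]
ee_rot: [-0.511, 0.488, -0.489, 0.513]
force: [-0.2, 0.2, 5.9]
gripper_width: 0.649
```

Call:
{"name": "arm_command", "arguments": {
  "targets": [
    {"linear":[0.003,0,0],"rotation":[0,0,0],"grip":1},
    {"linear":[0.003,0,0],"rotation":[0,0,0],"grip":1},
    {"linear":[0.003,0,0],"rotation":[0,0,0],"grip":1},
    {"linear":[0.003,0,0],"rotation":[0,0,0],"grip":1},
    {"linear":[0.002,0,0],"rotation":[0,0,0],"grip":1},
    {"linear":[0,0,0],"rotation":[0,0,0],"grip":1},
    {"linear":[0,0,0],"rotation":[0,0,0],"grip":1}
  ]
}}

```text
clock: 51.7
position: [595.8, 296.5, 219.8]
ee_rot: [-0.51, 0.488, -0.488, 0.514]
force: [-0.0, 2.9, 5.7]
gripper_width: 0.646
```

Call:
{"name": "arm_command", "arguments": {
  "targets": [
    {"linear":[0,0,0],"rotation":[0,0,0],"grip":-0.6},
    {"linear":[0,0,0],"rotation":[0,0,0],"grip":-0.8},
    {"linear":[0,0,0],"rotation":[0,0,0],"grip":-1},
    {"linear":[0,-0.03,0],"rotation":[0,0,0],"grip":-1},
    {"linear":[0,-0.07,0],"rotation":[0,0,0],"grip":-1},
    {"linear":[0,-0.08,0],"rotation":[0,0,0],"grip":-1},
    {"linear":[0.08,0,0],"rotation":[0,0,0],"grip":-1},
    {"linear":[0.08,0,0],"rotation":[0,0,0],"grip":-1},
    {"linear":[0.08,0,0],"rotation":[0,0,0],"grip":-1},
    {"linear":[0.08,0,0],"rotation":[0,0,0],"grip":-1},
    {"linear":[0,0,0],"rotation":[0,0,0],"grip":-1},
    {"linear":[0,0,0],"rotation":[0,0,0],"grip":-1}
  ]
}}

```text
clock: 53.2
position: [603.7, 103.7, 325.8]
ee_rot: [-0.512, 0.488, -0.488, 0.512]
force: [0.2, 0.3, 0.6]
gripper_width: 0.999
```

```bash
python3 - <<'E'
from h import *
tins("pics/w24.png",99);otin(None,60,200)
go([603.6,103.6,61],2.7)
E
```

```text
yellow [273.  78.] 2549 at 612.1 202.0 size 31.6 52.8 ang 2.8
red [253.  10.] 1165 at 599.5 245.7 size 39.4 15.5 ang 2.8
orange [117. 255.] 546 at 494.7 55.3 size 39.8 21.1 ang 42.9
orange [243.  87.] 4122 ((603.3123779296875, 190.50946044921875), (86.14057922363281, 37.15085983276367), 3.01145601272583)
pos [603.7 104.6 325.8] lin [ 0.0018  0.183  -0.0002] rot [ 0.     0.002 -0.   ] lin-after-rot [ 0.0017  0.183  -0.0002] t 53.3 w 1.0
```

Call:
{"name": "arm_command", "arguments": {
  "targets": [
    {"linear":[0.0015,0.05,0],"rotation":[0,0,0],"grip":-1},
    {"linear":[0,0.06,0],"rotation":[0,0,0],"grip":-1},
    {"linear":[0,0.05,0],"rotation":[0,0,0],"grip":-1},
    {"linear":[0,0.021,0],"rotation":[0,0,0],"grip":-1},
    {"linear":[0,0,0],"rotation":[0,0,0],"grip":-1},
    {"linear":[0,0,0],"rotation":[0,0,0],"grip":-0.3},
    {"linear":[0,0,0],"rotation":[0,0,0],"grip":1},
    {"linear":[0,0,0],"rotation":[0,0,0],"grip":1},
    {"linear":[0,0,0],"rotation":[0,0,0],"grip":1}
  ]
}}

```text
clock: 54.42
position: [604.8, 102.8, 219.1]
ee_rot: [-0.511, 0.487, -0.489, 0.513]
force: [0.1, -0.2, 6.1]
gripper_width: 0.653
```

Call:
{"name": "arm_command", "arguments": {
  "targets": [
    {"linear":[-0.002,0,0],"rotation":[0,0,0],"grip":1},
    {"linear":[-0.002,0,0],"rotation":[0,0,0],"grip":1},
    {"linear":[-0.002,0,0],"rotation":[0,0,0],"grip":1},
    {"linear":[0,0,0],"rotation":[0,0,0],"grip":1}
  ]
}}

```text
clock: 54.92
position: [604.8, 105.3, 219.1]
ee_rot: [-0.511, 0.487, -0.49, 0.512]
force: [-0.4, -4.2, 6.8]
gripper_width: 0.652
```

Call:
{"name": "arm_command", "arguments": {
  "targets": [
    {"linear":[-0.002,0,0],"rotation":[0,0,0],"grip":1},
    {"linear":[-0.002,0,0],"rotation":[0,0,0],"grip":1},
    {"linear":[-0.002,0,0],"rotation":[0,0,0],"grip":1},
    {"linear":[0,0,0],"rotation":[0,0,0],"grip":1}
  ]
}}

```text
clock: 55.42
position: [604.7, 108.6, 219.2]
ee_rot: [0.511, -0.486, 0.49, -0.511]
force: [1.1, -5.2, 5.6]
gripper_width: 0.646
```

Call:
{"name": "arm_command", "arguments": {
  "targets": [
    {"linear":[-0.0015,0,0],"rotation":[0,0,0],"grip":1},
    {"linear":[-0.0015,0,0],"rotation":[0,0,0],"grip":1},
    {"linear":[0,0,0],"rotation":[0,0,0],"grip":1}
  ]
}}

```text
clock: 55.8
position: [604.7, 110.1, 219.1]
ee_rot: [0.511, -0.486, 0.491, -0.511]
force: [0.8, -6.2, 6.2]
gripper_width: 0.649
```

Call:
{"name": "arm_command", "arguments": {
  "targets": [
    {"linear":[0,0,0],"rotation":[0,0,0],"grip":-0.6},
    {"linear":[0,0,0],"rotation":[0,0,0],"grip":-0.8},
    {"linear":[0,0,0],"rotation":[0,0,0],"grip":-1},
    {"linear":[0,-0.03,0],"rotation":[0,0,0],"grip":-1},
    {"linear":[0,-0.07,0],"rotation":[0,0,0],"grip":-1},
    {"linear":[0,-0.09,0],"rotation":[0,0,0],"grip":-1},
    {"linear":[0,-0.06,-0.04],"rotation":[0,0,0],"grip":-1},
    {"linear":[-0.06,0,-0.08],"rotation":[0,0,0],"grip":-1},
    {"linear":[-0.04,0,-0.08],"rotation":[0,0,0],"grip":-1},
    {"linear":[0,0,0],"rotation":[0,0,0],"grip":-1},
    {"linear":[0,0,0],"rotation":[0,0,0],"grip":-1}
  ]
}}

```text
clock: 57.18
position: [480.9, 166.2, 367.5]
ee_rot: [-0.511, 0.488, -0.488, 0.512]
force: [0.1, -0.4, 0.5]
gripper_width: 0.999
```

```bash
python3 - <<'E'
from h import *
tins("pics/w25.png",99)
s=state();print(s["position"].round(1),s["clock"])
im=cv2.imread("pics/w25.png");c2,sc=grab("scene","pics/s25.png")
b=cv2.resize(sc[100:300,180:410],(460,400))
cv2.imwrite("pics/c25.png",np.hstack([cv2.resize(im,(533,400))[:, 200:533],b]))
E
```

```text
yellow [389.  53.] 1290 at 598.2 298.1 size 39.8 30.2 ang 2.4
red [388. 101.] 1299 at 599.7 253.9 size 39.9 29.9 ang 2.6
red [313. 109.] 596 at 529.6 243.7 size 12.9 62.9 ang 3.9
green [378. 209.] 1034 at 603.5 153.4 size 39.5 28.3 ang 2.4
blue [376. 247.] 662 at 606.7 110.0 size 40.0 28.8 ang 0.1
orange [384. 157.] 3901 at 597.6 204.4 size 61.3 56.8 ang 2.8
[481.6 166.  367.5] 57.225
```

View pics/c25.png

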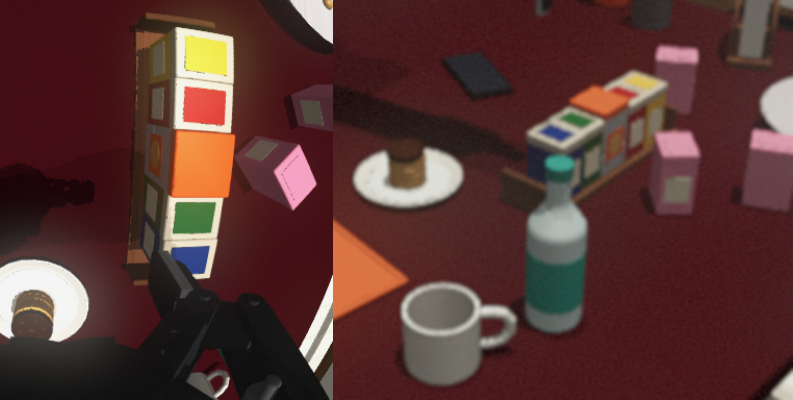

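Call:
{"name": "arm_command", "arguments": {
  "targets": [
    {"linear":[0.0,-0.04,0.03],"rotation":[0,0,0],"grip":-1},
    {"linear":[0.05,-0.04,0.06],"rotation":[0,0,0],"grip":-1},
    {"linear":[0.05,0,0.06],"rotation":[0,0,0],"grip":-1},
    {"linear":[0.05,0,0.04],"rotation":[0,0,0],"grip":-1},
    {"linear":[0,0,0],"rotation":[0,0,0],"grip":-1},
    {"linear":[0,0,0],"rotation":[0,0,0],"grip":-1}
  ]
}}

```text
clock: 58.02
position: [599.3, 81.0, 414.9]
ee_rot: [0.511, -0.489, 0.488, -0.511]
force: [-0.5, 1.1, -0.7]
gripper_width: 1.001
```

```bash
python3 - <<'E'
from h import *
c,im=tins("pics/w26.png",99)
s=state();print(s["position"].round(1),s["clock"])
hsv=cv2.cvtColor(im,cv2.COLOR_BGR2HSV);H,S,V=[hsv[...,i].astype(int) for i in range(3)]
for n,lo,hi in(("green",40,90),("blue",90,135)):
    for ce,a,k in blobs((H>=lo)&(H<=hi)&(S>90)&(V>30),250):
        ys,xs=np.nonzero(k);print(n,ce.round(),a,cv2.minAreaRect(onz(c,np.c_[xs,ys].astype(float),89,True).astype(np.float32)))
E
```

```text
red [259.  11.] 894 at 599.4 251.5 size 38.7 24.5 ang 3.2
blue [259. 149.] 1083 at 606.4 110.2 size 38.5 27.5 ang 2.8
orange [149. 213.] 459 at 489.0 38.8 size 28.9 40.6 ang -32.2
[598.9  81.5 415.1] 58.075
green [257. 107.] 1038 ((603.3435668945312, 154.1544952392578), (37.492164611816406, 28.847444534301758), 2.3624236583709717)
green [396. 346.] 497 ((837.4383544921875, -175.17782592773438), (37.216819763183594, 69.04656219482422), 34.04957962036133)
blue [259. 150.] 1105 ((606.447998046875, 109.6746597290039), (38.49428939819336, 28.575176239013672), 2.779010534286499)
```

Call:
{"name": "arm_command", "arguments": {
  "targets": [
    {"linear":[-0.07,0,0],"rotation":[0,0,0],"grip":-1},
    {"linear":[-0.07,0,0],"rotation":[0,0,0],"grip":-1},
    {"linear":[-0.06,0,0],"rotation":[0,0,0],"grip":-1},
    {"linear":[0,0,0],"rotation":[0,0,0],"grip":-1},
    {"linear":[0,0,0],"rotation":[0,0,0],"grip":-1}
  ]
}}

```text
clock: 58.7
position: [592.7, 201.6, 415.5]
ee_rot: [0.512, -0.488, 0.488, -0.512]
force: [-0.0, 0.4, 0.2]
gripper_width: 1.002
```

```bash
python3 - <<'E'
from h import *
c,im=tins("pics/w27.png",99)
otin("pics/w27.png",100,290)
hsv=cv2.cvtColor(im,cv2.COLOR_BGR2HSV);H,S,V=[hsv[...,i].astype(int) for i in range(3)]
for n,lo,hi in(("green",40,90),("blue",90,135)):
    for ce,a,k in blobs((H>=lo)&(H<=hi)&(S>90)&(V>30),250):
        ys,xs=np.nonzero(k);print(n,ce.round(),a,cv2.minAreaRect(onz(c,np.c_[xs,ys].astype(float),89,True).astype(np.float32)))
go([600,204,61],2.7)
E
```

```text
yellow [260.  82.] 1186 at 597.5 298.1 size 39.2 30.0 ang 3.0
red [260. 126.] 1177 at 599.3 253.6 size 39.0 29.2 ang 3.0
green [259. 220.] 869 at 603.3 154.3 size 39.0 28.0 ang 2.6
blue [259. 256.] 755 at 606.5 109.4 size 38.5 27.6 ang 2.4
orange [260. 175.] 3408 ((601.2273559570312, 204.8851318359375), (59.14397430419922, 56.44243621826172), 2.6144959926605225)
green [259. 220.] 890 ((603.208740234375, 153.68359375), (39.30376434326172, 29.16358757019043), 2.548290252685547)
blue [259. 256.] 759 ((606.5918579101562, 109.84090423583984), (38.410743713378906, 28.85572052001953), 1.9324958324432373)
pos [593.  200.7 415.5] lin [-0.0051  0.3325  0.0118] rot [-0.    -0.001  0.   ] lin-after-rot [-0.005   0.3325  0.0118] t 58.8 w 1.003
```

```bash
python3 -c "
from rig import *
print(job_done())"
```

```text
the job is handed in; nothing more can be done
None
```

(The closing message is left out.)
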